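# Top up the sign printer's sprung magazine

## Robot

A 6-joint arm with a two-finger parallel gripper is mounted at the origin on the work surface. World frame = base frame: x ahead of the robot, y to its left, z up, the work surface at z = 0. Lengths are in m, angles in rad, forces in N, time in s.
With the tool pointing down it reaches from about 0.25 to 0.775 m from the base axis. Payload 4 kg.
Tool frame: the origin (TCP) lies at the centre of the arm's flange, where the gripper is bolted on; the fingertips stand 199 mm ahead of it and the grasp point (between the pads) lies 180 mm ahead of it (robot.tcp_to_tips is the z of the fingertips in the tool frame, in m); z points along the fingers, y is the line along which they close (so a half turn about z gives the same grasp; the last joint's range is limited). The gripper opens to 94 mm and grips with 3 to 60 N. Pads are 16 mm wide; open, the fingers measure 119 mm over their backs; the gripper's body (75 mm by 177 mm) begins 78 mm behind the grasp point.
Start: joints at [1.236, 0.087, 1.371, -0, 1.684, -0.103], TCP at [0.126, 0.535, 0.405] pointing down, gripper open.
Joint ranges: [-3.1, 3.1], [-0.76, 2.03], [0.27, 2.55], [-1.08, 4.22], [0.17, 2.65], [-2.57, 2.57]. Speed limits (rad/s): [2.79, 2.79, 3.14, 3.14, 3.14, 3.14].

## Interface

Orientations are given as [roll, pitch, yaw] about the fixed x, y, z axes, in that order (R = Rz(yaw) Ry(pitch) Rx(roll)).
In Python, from bench import robot gives the robot as it stands.
- The arm moves only by the tool play_rows, never from a script. Its arguments are lists of equal length, an entry for each row: "translation": the shift along the tool's x, y, z scaled (see below), a list of three; "twist": the turn, a rotation vector about the tool's x, y, z scaled (see below), a list of three; "gripper": the opening, from -1 (shut) to 1 (fully open). A call has 1 to 8 rows; each row shifts and turns the commanded pose from where the row before left it, along the tool's axes as they then stand; what a row does not reach is not made up. The controller multiplies each number of a shift by 0.04 m and each number of a turn by 0.1 rad. A row lasts 1/10 s, in which the tool goes at most 50 mm and 8.59 degrees, less where a joint would pass 70% of its speed; a pose out of reach is approached as far as the arm can. A call with a number of a shift or a turn outside -1 to 1 is refused whole. A call with a gripper value outside its range is refused whole. The fingers move at their own pace and stop on an object; the grip force is fixed at half the most. Time passes only in rows, so rows that do not move let the fingers close. It gives the time, the measured TCP pose, the force, the opening and the grip force at its end, in the units of the state.
- robot.get_obs(): the state, without advancing time (a new reading comes with each control period).
- robot.snapshot(name): name is "scene" or "top"; returns the picture (384x512x3 uint8, red, green, blue); there is no depth.
- robot.camera_model(name): a dict with "camera_matrix" (3x3 intrinsics, pixels), "k1" (the pictures are not rectified: a ray, as slopes to the right and down, at radius r is drawn at 1 + k1 r^2 times it, then the intrinsics apply), "rvec" (rotation vector, rad) and "tvec" (3), from world to camera coordinates, as OpenCV has them. Camera axes: x right, y down, z forward; pixel columns grow to the right and rows downward; lengths in m; the calibration is good to about 2 mm. A picture is of the moment at which its call begins. camera_model takes no time and is no camera call.
- robot.close_job(): hands the job in; it is judged then, once.
Trained networks look in the newest picture that a camera, given by its name, has taken for a name from the list of things; names that differ only in an ending like _2 or _b are one class to them, and where a whole thing is asked for, a point or a joint stands for the part that bears it (a point fixed in the world has none). Each returns a list of dicts, best first, with "score" (0 to 1); they miss things now and then, are a little off and sometimes report something else, mostly with a low value. They report only what shows in the picture. A call takes as long as a camera call. They do not tell look-alikes from the thing itself.
- robot.recognise(name, camera): "centre" ([x, y, z] in m, in world coordinates, good to about 4 mm: the middle of the surface that is visible of it).
- robot.spot_point(name, camera): "centre" ([x, y, z] in m, in world coordinates, good to about 4 mm: a listed point, or the origin of a listed thing).
The state is a dict: "time": time; "joint_positions": joint angles; "qvel": joint speeds; "joint_torque": joint torques, N m; "tool_pos": TCP position; "ee_rot": TCP orientation; "wrist_force": force on the tool from outside, world axes, zero at the start; "wrist_torque": the same for the moment, N m; "width": finger opening in m; "finger_force": force on a finger pad.
Only numpy, scipy, OpenCV 4.12 (cv2) and the standard library are available. Lean on these libraries where they do the work, as an engineer would, in place of code of your own. Each camera call takes 0.05 s, during which the arm holds its last target. There are 200 camera calls.

## Task

Top up the sign printer's magazine with the two spare grey blanks from the desk: press the keeper's thumb tab right down so that its nose tips up clear, then take the blanks one after the other: lay one on the sprung pile, push it down and slide its end under the two lips at the printer end, so that it lies flat in the well, held down by the lips. Then push the keeper shut over the full pile. Press by feel, without ramming the platform onto its stop, and leave the other things on the desk alone.

Things in the scene. Friction and masses are not known exactly. Their poses are not given: they have to be found in the camera images.
- magazine (a point): fixed point of the sign printer's magazine: centre of its open-topped well, level with the underside of the lips, 104 mm above the desk. x is the feed direction, towards the printer, z up. The well is 153 mm long (x -76.5 to +76.5), 67 mm wide; its rear and side walls, 3 mm thick, end 3 mm below the lips. The side walls have a finger notch from x = -36 to +45 mm, deep down to the base.
- lips (a point): fixed point at the printer end of the well: middle of the free edge of the two steel lips, on their underside, 64.5 mm from the well's centre; axes as the magazine's. The lips reach from here over the last 12 mm of the well; each is 5 mm thick and 18 mm wide (y 12 to 30 mm either side), a feed roller between them.
- throat (a point): fixed point on the printer's grey throat: middle of its top edge facing the magazine, 80.5 mm from the well's centre, 24 mm above the lips' underside; axes as the magazine's. 50 mm further stands the black housing, 71 mm above the lips' underside, 260 mm wide, 270 mm long.
- lift (a joint): how far (m) the sprung platform in the well has sunk from the start, when two blanks are in it: 0.012 more for each further blank, stop at 0.044. It stays level. Its spring holds the pile up against the lips: pushing it down takes about 7 N at the start, 0.2 N more per mm. Once a blank lies flat with one end under the lips, the lips alone hold it down.
- keeper (a joint): angle of the keeper, a steel rocker on the magazine's rear (away from the printer). 0: shut, its nose level over the rear 12 mm of the top blank. Grows as the tab is pressed down and the nose tips up; 1.4 rad: fully open, clear of the well (stop). It stays where it is left; a push of about 2 N moves it.
- keeper_pivot (a point): fixed point on the keeper's hinge axis (along the magazine's y), 6 mm above the lips' underside and 114.5 mm behind the well's centre (x = -114.5 mm), carried by two upright cheeks 30 mm long, 4 mm higher than the pivot: a blank laid on the pile with its end just behind the lips fits in front of them; axes as the magazine's.
- keeper_tab (a point): point on the keeper's thumb tab, which is 26 mm wide, 5 mm thick and reaches 48 mm from the pivot away from the printer; this point is 40 mm from the pivot. With the keeper shut the tab slopes up at 0.65 rad from level, with it open down at 0.75 rad below level.
- keeper_nose (a point): point on the keeper's nose arm, 44 mm from the pivot; the arm is 50 mm long, 22 mm wide, 5 mm thick, pointing to the printer when shut and almost straight up when open, its tip then 56 mm above the lips' underside. Its foot reaches 5.5 mm below its middle line.
- blank_a_center (a point): one spare plain grey plastic sign blank, a flat plate 150 (x) x 64 (y) x 12 mm (z, up), 0.14 kg, smooth (friction about 0.3), lying flat on the desk; this point is its centre, 6 mm above its underside. Either end may go first.
- blank_b_center (a point): the other spare plain grey plastic sign blank, a flat plate 150 (x) x 64 (y) x 12 mm (z, up), 0.14 kg, smooth (friction about 0.3), lying flat on the desk; this point is its centre, 6 mm above its underside. Either end may go first.
- pile_upper_center (a point): centre of the upper of the two like blanks that are in the magazine from the start, 6 mm below its top
- mouse: bystander: black computer mouse, 105 x 60 x 34 mm; origin at the centre of its underside
- stapler: bystander: black stapler, 150 x 36 x 54 mm; origin at the centre of its underside
- mug: bystander: white mug, 80 mm across, 95 mm high; origin at the centre of its underside
- sample_sign: bystander: finished sign, a square brown wooden plate 100 x 100 x 8 mm; origin at the centre of its underside
- tape_dispenser: bystander: black tape dispenser, 150 x 55 x 82 mm; origin at the centre of its underside
Things that resemble listed ones, but are neither listed nor needed, are in the scene too. Leave any purple look-alike of the part that bears blank_b_center alone.

How it is judged:
On the way, in this order (a step that is already met when the one before it is completed fails the run):
1. the keeper's tab is pressed down and its nose stands clear of the well, the pile still in place (value of joint keeper above 1.15 rad and value of joint lift between -0.004 and 0.004 m), for 0.1 s.
2. one spare blank lies flat in the well under the lips, let go, the pile one blank lower (((x of blank_a_center in the frame of magazine between -0.004 and 0.004 m and y of blank_a_center in the frame of magazine between -0.005 and 0.005 m and z of blank_a_center in the frame of magazine between -0.024 and -0.002 m and angle between blank_a_center's own z axis and vertical below 0.04 rad and contact force between the fingers and blank_a below 0.5 N) or (x of blank_b_center in the frame of magazine between -0.004 and 0.004 m and y of blank_b_center in the frame of magazine between -0.005 and 0.005 m and z of blank_b_center in the frame of magazine between -0.024 and -0.002 m and angle between blank_b_center's own z axis and vertical below 0.04 rad and contact force between the fingers and blank_b below 0.5 N)) and value of joint lift between 0.009 and 0.016 m), for 0.2 s.
3. both spare blanks lie flat in the well, let go, the pile two blanks lower (x of blank_a_center in the frame of magazine between -0.004 and 0.004 m and y of blank_a_center in the frame of magazine between -0.005 and 0.005 m and z of blank_a_center in the frame of magazine between -0.024 and -0.002 m and angle between each of blank_a_center, blank_b_center's own z axis and vertical below 0.04 rad and x of blank_b_center in the frame of magazine between -0.004 and 0.004 m and y of blank_b_center in the frame of magazine between -0.005 and 0.005 m and z of blank_b_center in the frame of magazine between -0.024 and -0.002 m and value of joint lift between 0.021 and 0.028 m and contact force between the fingers and blank_a below 0.5 N and contact force between the fingers and blank_b below 0.5 N), for 0.2 s.
At the end, for the whole second after the job is handed in: both spare blanks lie flat (within 0.04 rad) in the magazine's well, centred in it within 4 mm along and 5 mm across, on the pile and under the lips; the platform is 21 to 28 mm lower than at the start; the keeper is shut (below 0.10 rad) over the pile; all is at rest (x of blank_a_center in the frame of magazine between -0.004 and 0.004 m and y of blank_a_center in the frame of magazine between -0.005 and 0.005 m and z of blank_a_center in the frame of magazine between -0.024 and -0.002 m and angle between each of blank_a_center, blank_b_center's own z axis and vertical below 0.04 rad and x of blank_b_center in the frame of magazine between -0.004 and 0.004 m and y of blank_b_center in the frame of magazine between -0.005 and 0.005 m and z of blank_b_center in the frame of magazine between -0.024 and -0.002 m and value of joint lift between 0.021 and 0.028 m and value of joint keeper below 0.1 rad and linear speed of each of blank_a, blank_b below 0.02 m/s); the robot touches nothing.
It fails at once if the platform is rammed onto its stop (value of joint lift above 0.0435 m).
It fails at once if a bystander is moved more than 40 mm (distance of any of mouse, stapler, mug, sample_sign, tape_dispenser from where it was at the start of the episode above 0.04 m).
It also fails if it takes over 72 s, if anything falls off the work surface, if the arm or the gripper's body presses on something with over 40 N, if the wrist force passes 120 N, or if a joint passes its speed limit or range.

## Working session

There is one attempt and no reset: what is moved stays moved. The work goes in short steps, Python scripts to look and compute and a tool call to move; the robot and the scene stay as the last step left them, time stands still between calls to the robot, and variables do not carry over. Pictures are saved under pics/ and viewed, at most 10 in all, crops included, and the job is handed in when it is done.

Besides the shell and the picture viewer there is one more tool, called after "Call:" as name(argument=value, ...) on one line, values as JSON. play_rows: Moves the arm, as the interface text tells. Its arguments: {"type":"object","properties":{"translation":{"type":"array","items":{"type":"array","items":{"type":"number","minimum":-1,"maximum":1}}},"twist":{"type":"array","items":{"type":"array","items":{"type":"number","minimum":-1,"maximum":1}}},"gripper":{"type":"array","items":{"type":"number"}}},"required":["translation","twist","gripper"]}

```bash
mkdir -p pics; ls; cat > h.py <<'E'
from bench import robot
import numpy as np, cv2
def snap(cam,name,crop=None,s=1):
    im=robot.snapshot(cam)
    o=im
    if crop: o=im[crop[1]:crop[3],crop[0]:crop[2]]
    o=cv2.resize(o,None,fx=s,fy=s,interpolation=cv2.INTER_CUBIC)
    cv2.imwrite('pics/'+name+'.png',o[:,:,::-1]); return im
def proj(p,cam):
    m=robot.camera_model(cam);R=cv2.Rodrigues(np.array(m['rvec'],float))[0]
    c=np.atleast_2d(p)@R.T+np.array(m['tvec']).ravel();s=c[:,:2]/c[:,2:]
    s=s*(1+m['k1']*(s**2).sum(1,keepdims=True));K=np.array(m['camera_matrix'])
    return s@K[:2,:2].T+K[:2,2]
def back(uv,z,cam):
    m=robot.camera_model(cam);R=cv2.Rodrigues(np.array(m['rvec'],float))[0];K=np.array(m['camera_matrix'])
    d=(np.atleast_2d(uv)-K[:2,2])@np.linalg.inv(K[:2,:2]).T;s=d.copy()
    for _ in range(20): s=d/(1+m['k1']*(s**2).sum(1,keepdims=True))
    r=np.c_[s,np.ones(len(s))]@R;c=-R.T@np.array(m['tvec']).ravel()
    return c+r*((z-c[2])/r[:,2])[:,None]
E
python3 - <<'E'
from h import *
a=snap('top','top0',s=1.5);b=snap('scene','sc0',s=1.5)
for cam in('top','scene'):
  for n in ['magazine','lips','throat','keeper_pivot','keeper_tab','keeper_nose','blank_a_center','pile_upper_center']:
    print(cam,n,[(np.round(d['centre'],3).tolist(),round(d['score'],2),proj(d['centre'],cam).round().tolist()) for d in robot.spot_point(n,cam)])
E
```

```text
pics
top magazine []
top lips [([0.517, -0.13, 0.108], 0.97, [[378.0, 220.0]])]
top throat [([0.514, -0.147, 0.126], 0.66, [[388.0, 221.0]])]
top keeper_pivot [([0.55, 0.052, 0.11], 0.58, [[300.0, 194.0]])]
top keeper_tab [([0.556, 0.08, 0.132], 0.82, [[290.0, 188.0]])]
top keeper_nose []
top blank_a_center [([0.434, 0.29, 0.008], 0.72, [[196.0, 235.0]])]
top pile_upper_center [([0.53, -0.071, 0.094], 0.56, [[351.0, 211.0]])]
scene magazine [([0.528, -0.067, 0.104], 0.95, [[188.0, 169.0]])]
scene lips [([0.516, -0.135, 0.101], 0.6, [[168.0, 162.0]])]
scene throat [([0.511, -0.148, 0.131], 0.69, [[163.0, 152.0]]), ([0.431, 0.29, 0.004], 0.39, [[317.0, 199.0]])]
scene keeper_pivot [([0.55, 0.044, 0.106], 0.64, [[222.0, 184.0]])]
scene keeper_tab [([0.552, 0.076, 0.133], 0.56, [[232.0, 180.0]])]
scene keeper_nose [([0.542, 0.003, 0.112], 0.54, [[209.0, 177.0]])]
scene blank_a_center [([0.433, 0.291, 0.004], 0.86, [[318.0, 199.0]])]
scene pile_upper_center [([0.526, -0.066, 0.098], 0.97, [[189.0, 170.0]]), ([0.576, 0.459, -0.0], 0.59, [[368.0, 256.0]])]
```

View pics/top0.png

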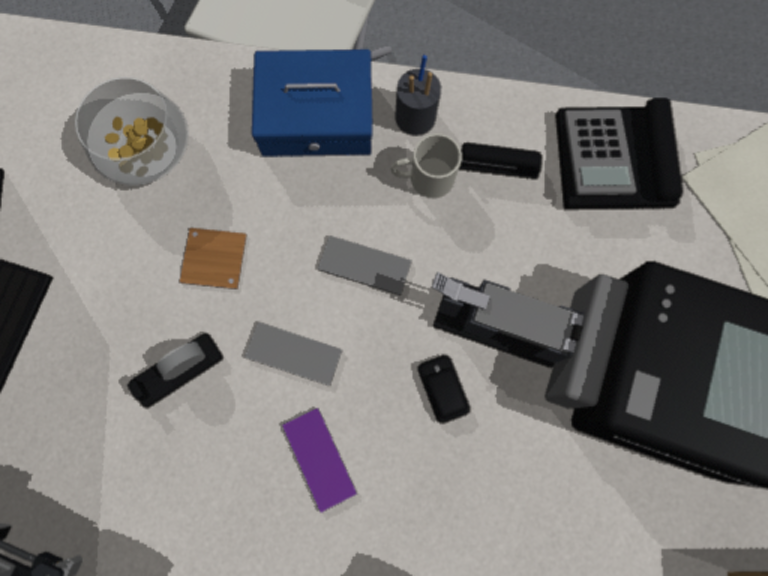

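View pics/sc0.png

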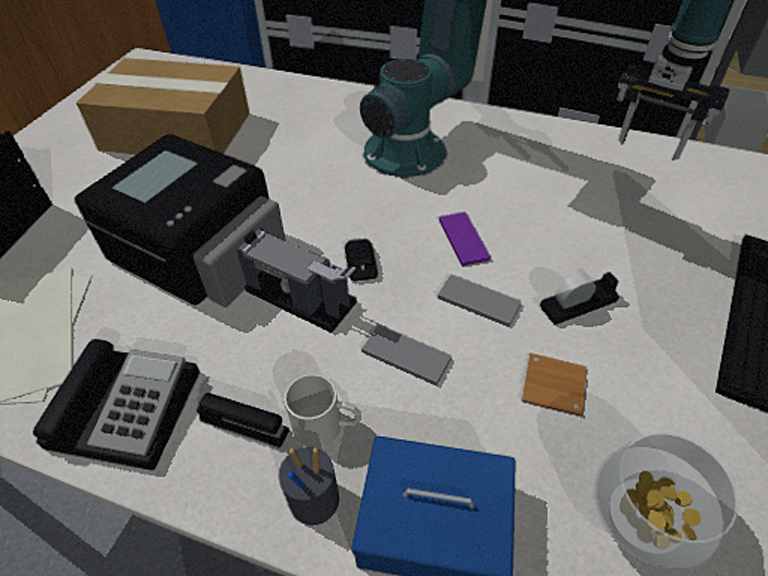

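The two pictures show three plates that could be the spares: grey at top (242,176) and (195,235), both candidates, and purple at (212,306), the look-alike to leave alone. The magazine is at about (345,212), its keeper at (300,194), and the printer lies to the right. I'll check this in a close crop and measure.

```bash
python3 - <<'E'
from h import *
im=snap('top','crop1',(150,145,420,295),2.9)
def rect(seed,tol=10):
    m=np.zeros((im.shape[0]+2,im.shape[1]+2),np.uint8)
    cv2.floodFill(im.copy(),m,seed,0,(tol,)*3,(tol,)*3,cv2.FLOODFILL_MASK_ONLY|cv2.FLOODFILL_FIXED_RANGE|(255<<8))
    return m[1:-1,1:-1]
for seed,z in(((235,172),.012),((195,235),.012),((355,213),.104)):
    m=rect(seed,22);ys,xs=np.nonzero(m);
    c=max(cv2.findContours(m,0,1)[0],key=cv2.contourArea)[:,0,:].astype(float)
    w=back(c,z,'top')[:,:2]*1000
    (cx,cy),(a,b),t=cv2.minAreaRect(w.astype(np.float32))
    print(seed,len(xs),im[seed[1],seed[0]],[round(v,1) for v in(cx,cy,a,b,t)], xs.min(),xs.max(),ys.min(),ys.max())
print(robot.get_obs())
E
```

```text
(235, 172) 1269 [105 106 106] [598.0, 191.1, 171.9, 66.0, 81.2] 210 276 157 190
(195, 235) 1593 [107 107 107] [432.3, 293.9, 156.2, 64.4, 79.7] 161 227 214 256
(355, 213) 2396 [107 107 108] [559.0, -73.0, 154.7, 124.0, 78.5] 317 393 176 232
{'time': 0.95, 'joint_positions': array([ 1.23590702e+00,  8.71845616e-02,  1.37068824e+00, -4.47522465e-06,
        1.68361155e+00, -1.03110380e-01]), 'qvel': array([-0.00044994,  0.00089098, -0.0007639 , -0.00033247,  0.00044109,
        0.00065086]), 'joint_torque': array([-1.28969157e-03, -3.40048206e+01, -3.02600920e+01,  7.16144568e-02,
        2.37983832e-02, -2.94208110e-05]), 'tool_pos': array([0.1263497 , 0.53528695, 0.4047203 ]), 'ee_rot': array([3.14148538e+00, 1.55706422e-05, 2.90981322e+00]), 'wrist_force': array([ 0.85838557, -0.97751614,  0.36937849]), 'wrist_torque': array([-0.02469818,  0.03299797, -0.00208588]), 'finger_force': 0.0, 'width': 0.09394022203028027}
```

View pics/crop1.png

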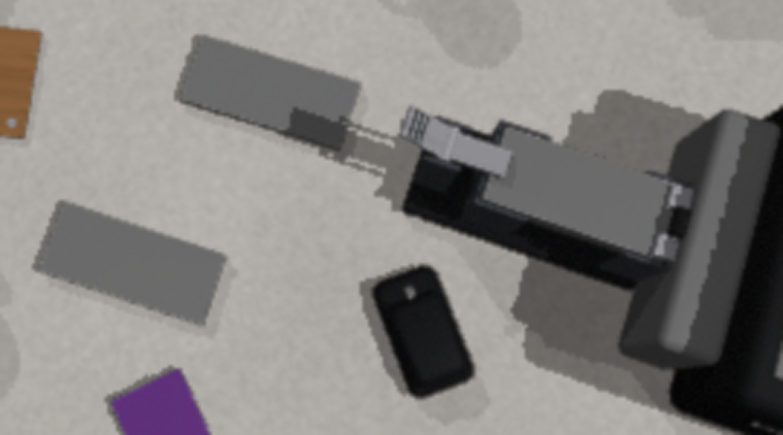

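The crop shows two grey blanks, with the upper one partly under the keeper's shadow, and the purple one at the bottom. The keeper tab is at about (415,122) in the crop and the lips at (680,195) and (665,245). I'll zoom in on the magazine to get its exact axes.

```bash
python3 - <<'E'
from h import *
im=snap('top','crop2',(286,176,400,250),7)
from scipy.optimize import least_squares
def fit(px,L,W,z):
    # corners order: any rectangle order, long edge first
    px=np.array(px)/2.9+np.array([150,145])-0.33
    w=back(px,z,'top')[:,:2]
    u=w[1]-w[0]
    def mod(p):
        c,s=np.cos(p[2]),np.sin(p[2]);q=np.array([[-L,-W],[L,-W],[L,W],[-L,W]])/2
        return q@np.array([[c,s],[-s,c]])+p[:2]
    sgn=1 if np.cross(w[1]-w[0],w[2]-w[1])>0 else -1
    if sgn<0: w=w[[1,0,3,2]]
    p0=[*w.mean(0),np.arctan2(*(w[1]-w[0])[::-1])]
    r=least_squares(lambda p:(mod(p)-w).ravel(),p0)
    print(r.x.round(4),np.degrees(r.x[2]),(r.fun*1000).round(1))
fit([(198,35),(360,82),(343,152),(175,100)],.15,.064,.012)
fit([(62,201),(227,257),(208,327),(35,268)],.15,.064,.012)
E
```

```text
[0.5991 0.1975 1.4167] 81.17074952978443 [-0.5  0.2 -0.2 -1.5 -0.9 -2.2  1.7  3.5]
[0.432  0.291  1.3917] 79.73999654600736 [ 1.7  0.   0.4 -2.  -1.9 -2.7 -0.1  4.6]<stdin>:12: DeprecationWarning: Arrays of 2-dimensional vectors are deprecated. Use arrays of 3-dimensional vectors instead. (deprecated in NumPy 2.0)
```

View pics/crop2.png

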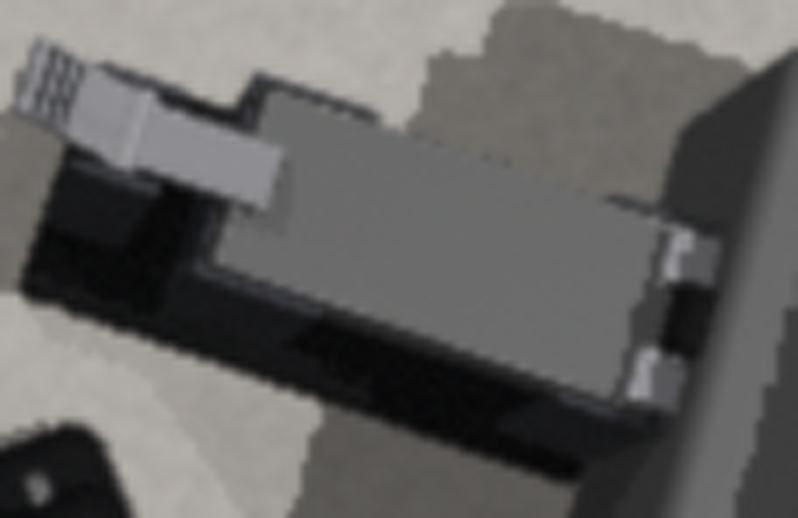

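The crop shows the pile top with its rear corners at about (265,85) and (215,258), and its sides running to the lips at about (668,225) and (610,393). Next I'll refine all three rectangles by their edges.

```bash
cat >> h.py <<'E'
from scipy.optimize import least_squares
from scipy.ndimage import map_coordinates
def refine(im,p,z,L=.15,W=.064,sides='fblr',rng=.006,cam='top',skip=None,it=4,show=True,lo=-.9,hi=.9):
    """p=[x,y,yaw] of a rectangle; edges matched to strongest dark/bright step; robust fit"""
    g=cv2.GaussianBlur(im,(0,0),.6).astype(float).mean(2);p=np.array(p,float)
    E={'f':((L/2,0),(0,1),W/2),'b':((-L/2,0),(0,1),W/2),'l':((0,W/2),(1,0),L/2),'r':((0,-W/2),(1,0),L/2)}
    for k in range(it):
        A=[];B=[];tags=[]
        c,s=np.cos(p[2]),np.sin(p[2]);R=np.array([[c,-s],[s,c]])
        for e in sides:
            m,d,h=E[e];n=np.array(m)/np.hypot(*m)
            for t in np.linspace(lo,hi,30)*h:
                q=np.array(m)+np.array(d)*t
                if skip and skip(q): continue
                o=np.linspace(-rng,rng,41)
                P=p[:2]+(q+o[:,None]*n)@R.T
                uv=proj(np.c_[P,np.full(len(o),z)],cam)
                v=map_coordinates(g,[uv[:,1],uv[:,0]],order=1)
                gr=np.abs(np.gradient(v));i=gr.argmax()
                if gr[i]<1 or i in(0,1,39,40): continue
                w=np.exp(-((np.arange(41)-i)/4.)**2)*gr
                A.append(np.r_[n,n@np.array([-q[1],q[0]])]);B.append((w*o).sum()/w.sum());tags.append(e)
        A=np.array(A);B=np.array(B)
        r=least_squares(lambda x:(A@x-B)*1000,[0,0,0],loss='soft_l1',f_scale=.5)
        p[:2]+=R@r.x[:2];p[2]+=r.x[2]
    if show:
        f=(A@r.x-B)*1000;tags=np.array(tags)
        print(p.round(4),{e:(int((tags==e).sum()),round(float(np.median(f[tags==e])),2),round(float(np.std(f[tags==e])),2)) for e in sides if (tags==e).any()})
    return p
E
python3 - <<'E'
from h import *
im=robot.snapshot('top')
for p in([.599,.1975,1.4167-np.pi],[.432,.291,1.3917-np.pi]): refine(im,p,.012,rng=.01,it=2,show=False);refine(im,p,.012,rng=.008,it=6)
q=np.array([(265,85),(215,258),(668,225),(610,393)])/7+np.array([286,176])-.43
w=back(q,.104,'top');print(w.round(4))
yaw=np.arctan2(*(w[2]+w[3]-w[0]-w[1])[[1,0]])
c=(w[0]+w[1])[:2]/2+.075*np.array([np.cos(yaw),np.sin(yaw)]);print(c,yaw)
p=refine(im,[*c,yaw],.104,sides='lrb',rng=.005,it=6,hi=.78,skip=lambda q:q[0]<-.07 and abs(q[1])<.02)
for n in('f','b','l','r'):pass
print(proj(np.c_[back(q,.104,'top')[:,:2],np.full(4,.104)],'top'))
E
```

```text
[ 0.5992  0.1993 -1.7429] {'f': (30, -3.27, 0.72), 'b': (30, -3.17, 0.64), 'l': (30, -1.64, 0.45), 'r': (30, -1.4, 0.97)}
[ 0.4324  0.2938 -1.7471] {'f': (30, -3.17, 0.32), 'b': (30, -3.15, 0.5), 'l': (30, -0.41, 0.34), 'r': (30, -0.4, 0.55)}
[[ 5.748e-01  4.000e-04  1.040e-01]
 [ 5.142e-01  1.070e-02  1.040e-01]
 [ 5.464e-01 -1.365e-01  1.040e-01]
 [ 4.880e-01 -1.217e-01  1.040e-01]]
[ 0.52958707 -0.06798285] -1.7708607419474336
[ 0.529  -0.0687 -1.7791] {'l': (15, -2.51, 1.62), 'r': (30, -0.32, 0.46), 'b': (8, -0.01, 0.57)}
[[323.42714286 187.71285714]
 [316.28428571 212.42714286]
 [380.99857143 207.71285714]
 [372.71285714 231.71285714]]
```

```bash
cat >> h.py <<'E'
from scipy.spatial.transform import Rotation as Ro
MAG=np.array([.529,-.0687,.104]);PSI=-1.772
def magp(x,y,z):
    """mag-frame (m) -> world"""
    c,s=np.cos(PSI),np.sin(PSI);return MAG+np.array([c*x-s*y,s*x+c*y,z])
def plan(tip,yaw,n,tilt=0.,reach=.199,start=None):
    """tip: world pos of point `reach` ahead of TCP; tilt about tool y; prints rows in tool units"""
    o=robot.get_obs();R=Ro.from_euler('xyz',o['ee_rot']);p=np.array(o['tool_pos'])
    if start is not None: p,R=start
    T=Ro.from_euler('xyz',[np.pi,0,yaw])*Ro.from_rotvec([0,tilt,0]);t=np.array(tip)-T.apply([0,0,reach])
    tw=(R.inv()*T).as_rotvec();step=(t-p)/n;tr=[];r=R
    for k in range(n):
        tr.append((r.inv().apply(step)/.04).round(2).tolist());r=r*Ro.from_rotvec(tw/n)
    print('T',tr,'W',(tw/n/.1).round(2).tolist(),'max',np.abs(tr).max(),'TCP',t.round(4))
    return t,T
def st():
    o=robot.get_obs();print('t',round(o['time'],2),'F',o['wrist_force'].round(1),'pos',o['tool_pos'].round(4),'rpy',o['ee_rot'].round(3),'w',round(o['width'],4),'ff',round(o['finger_force'],1))
YAW=PSI+np.pi
E
python3 - <<'E'
from h import *
t=magp(-.148,0,.065);print(t);plan(t,YAW,18)
E
```

```text
[0.55857763 0.07631436 0.169     ]
T [[-0.73, -0.48, 0.05], [-0.77, -0.42, 0.05], [-0.8, -0.35, 0.05], [-0.83, -0.28, 0.05], [-0.85, -0.21, 0.05], [-0.87, -0.14, 0.05], [-0.87, -0.06, 0.05], [-0.88, 0.01, 0.05], [-0.87, 0.09, 0.05], [-0.86, 0.16, 0.05], [-0.84, 0.24, 0.05], [-0.82, 0.31, 0.05], [-0.79, 0.38, 0.05], [-0.76, 0.44, 0.05], [-0.72, 0.5, 0.05], [-0.67, 0.56, 0.05], [-0.62, 0.62, 0.05], [-0.56, 0.67, 0.05]] W [0.0, -0.0, 0.86] max 0.88 TCP [0.5586 0.0763 0.368 ]
```

Call:
play_rows(translation=[[-0.73, -0.48, 0.05], [-0.77, -0.42, 0.05], [-0.8, -0.35, 0.05], [-0.83, -0.28, 0.05], [-0.85, -0.21, 0.05], [-0.87, -0.14, 0.05], [-0.87, -0.06, 0.05], [-0.88, 0.01, 0.05]], twist=[[0, 0, 0.86], [0, 0, 0.86], [0, 0, 0.86], [0, 0, 0.86], [0, 0, 0.86], [0, 0, 0.86], [0, 0, 0.86], [0, 0, 0.86]], gripper=[-1, -1, -1, -1, -1, -1, -1, -1])

```text
time: 1.85
tool_pos: [0.3188, 0.3296, 0.3888]
ee_rot: [3.141, -0.0, 2.218]
wrist_force: [-0.2, 0.7, 0.4]
width: 0.0335
finger_force: 0.0
```

Call:
play_rows(translation=[[-0.87, 0.09, 0.05], [-0.86, 0.16, 0.05], [-0.84, 0.24, 0.05], [-0.82, 0.31, 0.05], [-0.79, 0.38, 0.05], [-0.76, 0.44, 0.05], [-0.72, 0.5, 0.05], [-0.67, 0.56, 0.05]], twist=[[0, 0, 0.86], [0, 0, 0.86], [0, 0, 0.86], [0, 0, 0.86], [0, 0, 0.86], [0, 0, 0.86], [0, 0, 0.86], [0, 0, 0.86]], gripper=[-1, -1, -1, -1, -1, -1, -1, -1])

```text
time: 2.65
tool_pos: [0.51, 0.1246, 0.3727]
ee_rot: [3.141, -0.0, 1.53]
wrist_force: [0.7, 0.4, 0.6]
width: 0.0006
finger_force: 0.0
```

Call:
play_rows(translation=[[-0.62, 0.62, 0.05], [-0.56, 0.67, 0.05], [0, 0, 0]], twist=[[0, 0, 0.86], [0, 0, 0.86], [0, 0, 0]], gripper=[-1, -1, -1])

```text
time: 2.95
tool_pos: [0.5588, 0.0717, 0.3676]
ee_rot: [-3.141, 0.001, 1.356]
wrist_force: [-0.8, 0.6, 0.5]
width: 0.0006
finger_force: 0.0
```

```bash
python3 - <<'E'
from h import *
st();t=magp(-.148,0,.065);plan(t,YAW,1)
im=snap('top','crop3',(270,160,400,250),6)
print(proj(robot.get_obs()['tool_pos']-[0,0,.199],'top'))
E
```

```text
t 2.95 F [-0.8  0.6  0.5] pos [0.5588 0.0717 0.3676] rpy [-3.141e+00  1.000e-03  1.356e+00] w 0.0006 ff 0.0
T [[0.11, -0.03, -0.01]] W [-0.0, 0.01, -0.13] max 0.11 TCP [0.5586 0.0763 0.368 ]
[[294.45629166 183.73297797]]
```

View pics/crop3.png

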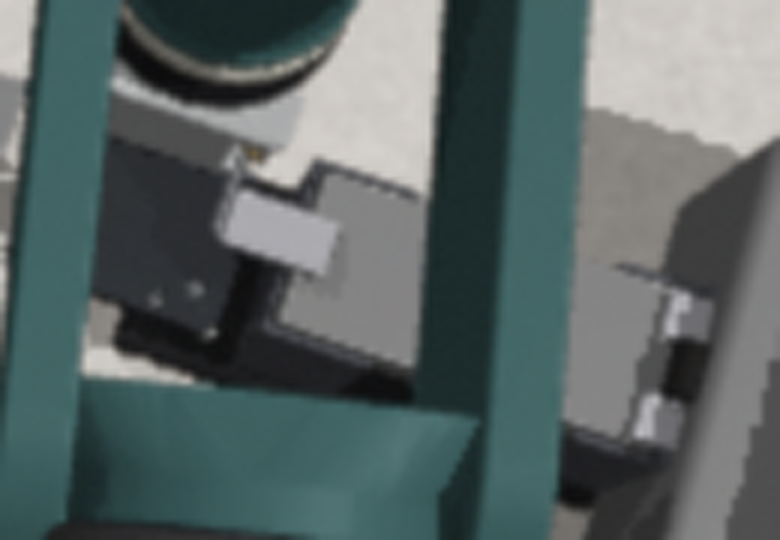

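The arm hides the tab from above, but the nose at (280,235) and the pile are unchanged. I'll press the tab by feel.

Call:
play_rows(translation=[[0.11, -0.03, 0], [0, 0, 0.4], [0, 0, 0.3], [0, 0, 0.3], [0, 0, 0.25], [0, 0, 0.2]], twist=[[0, 0, -0.13], [0, 0, 0], [0, 0, 0], [0, 0, 0], [0, 0, 0], [0, 0, 0]], gripper=[-1, -1, -1, -1, -1, -1])

```text
time: 3.6
tool_pos: [0.5563, 0.0797, 0.31]
ee_rot: [-3.141, -0.0, 1.376]
wrist_force: [-0.5, 1.4, 2.6]
width: 0.0003
finger_force: 1.6
```

Call:
play_rows(translation=[[0, 0, 0.15], [0, 0, 0.1], [0, 0, 0.05]], twist=[[0, 0, 0], [0, 0, 0], [0, 0, 0]], gripper=[-1, -1, -1])

```text
time: 3.9
tool_pos: [0.5566, 0.0789, 0.2984]
ee_rot: [-3.141, 0.001, 1.374]
wrist_force: [-0.2, -0.4, 1.1]
width: 0.0005
finger_force: 1.1
```

Call:
play_rows(translation=[[0, 0, 0.05], [0, 0, 0.05], [0, 0, 0.05]], twist=[[0, 0, 0], [0, 0, 0], [0, 0, 0]], gripper=[-1, -1, -1])

```text
time: 4.2
tool_pos: [0.5568, 0.0791, 0.2929]
ee_rot: [3.141, -0.0, 1.375]
wrist_force: [0.8, 0.3, 2.1]
width: 0.0006
finger_force: 1.0
```

Call:
play_rows(translation=[[0, 0, 0.05], [0, 0, 0.03]], twist=[[0, 0, 0], [0, 0, 0]], gripper=[-1, -1])

```text
time: 4.4
tool_pos: [0.5567, 0.0792, 0.2893]
ee_rot: [3.142, -0.0, 1.375]
wrist_force: [0.6, 0.4, 1.7]
width: 0.0004
finger_force: 0.9
```

Call:
play_rows(translation=[[0, 0, 0.05], [0, 0, 0.03]], twist=[[0, 0, 0], [0, 0, 0]], gripper=[-1, -1])

```text
time: 4.6
tool_pos: [0.5568, 0.0795, 0.2868]
ee_rot: [3.141, -0.001, 1.375]
wrist_force: [-1.4, 1.3, 6.0]
width: 0.0006
finger_force: 2.8
```

Call:
play_rows(translation=[[0, 0, 0.05], [0, 0, 0.03]], twist=[[0, 0, 0], [0, 0, 0]], gripper=[-1, -1])

```text
time: 4.8
tool_pos: [0.5571, 0.08, 0.2854]
ee_rot: [3.138, -0.003, 1.375]
wrist_force: [-1.7, 3.8, 10.6]
width: 0.0004
finger_force: 5.0
```

```bash
python3 - <<'E'
from h import *
st();im=snap('scene','sc1',(130,110,290,230),5)
E
```

```text
t 4.8 F [-1.7  3.8 10.6] pos [0.5571 0.08   0.2854] rpy [ 3.138e+00 -3.000e-03  1.375e+00] w 0.0004 ff 5.0
```

View pics/sc1.png

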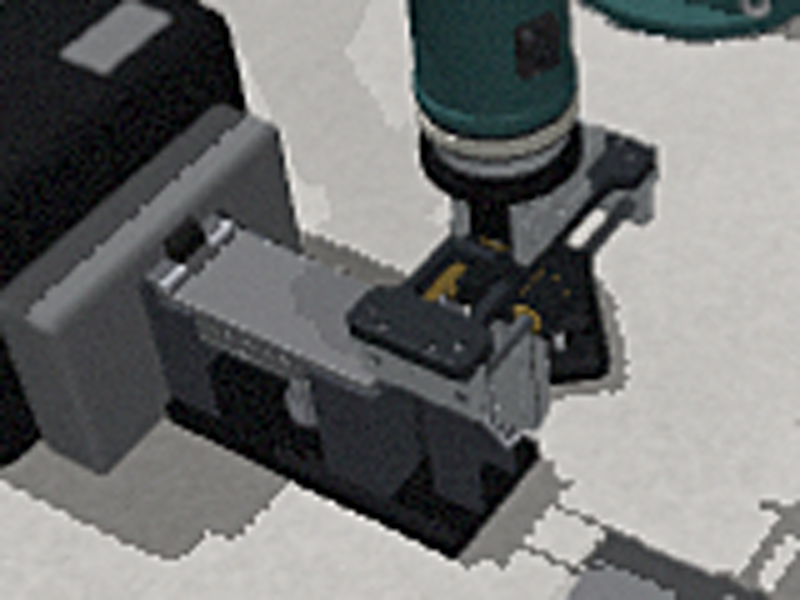

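Wrist force reached 10.6 N, so the tab is on its stop. In the picture the nose is hidden by the gripper and the pile is in place. I'll lift off and go to the first blank.

```bash
python3 - <<'E'
from h import *
p1=np.array([.5992,.1993]);y1=-1.743;g=p1+.025*np.array([np.cos(y1),np.sin(y1)])
s=plan([.557,.080,.16],YAW,2)
s=plan([*g,.08],y1+np.pi,4,start=s)
s=plan([*g,.0035],y1+np.pi,3,start=s)
E
```

```text
T [[0.0, 0.0, -0.92], [0.0, 0.0, -0.92]] W [0.02, -0.02, 0.03] max 0.92 TCP [0.557 0.08  0.359]
T [[0.63, 0.11, 0.5], [0.63, 0.12, 0.5], [0.63, 0.12, 0.5], [0.62, 0.13, 0.5]] W [-0.0, 0.0, -0.07] max 0.63 TCP [0.5949 0.1747 0.279 ]
T [[0.0, -0.0, 0.64], [0.0, -0.0, 0.64], [0.0, -0.0, 0.64]] W [0.0, 0.0, 0.0] max 0.64 TCP [0.5949 0.1747 0.2025]
```

Call:
play_rows(translation=[[0, 0, -0.92], [0, 0, -0.92], [0.63, 0.11, 0.5], [0.63, 0.12, 0.5], [0.63, 0.12, 0.5], [0.62, 0.13, 0.5], [0, 0, 0.5]], twist=[[0, 0, 0], [0, 0, 0.05], [0, 0, -0.07], [0, 0, -0.07], [0, 0, -0.07], [0, 0, -0.07], [0, 0, 0]], gripper=[-1, -1, 1, 1, 1, 1, 1])

```text
time: 5.55
tool_pos: [0.5947, 0.1765, 0.2547]
ee_rot: [-3.14, -0.001, 1.401]
wrist_force: [0.7, -0.7, 0.4]
width: 0.037
finger_force: 0.0
```

```bash
python3 - <<'E'
from h import *
st()
p1=np.array([.5992,.1993]);y1=-1.743;g=p1+.025*np.array([np.cos(y1),np.sin(y1)])
plan([*g,.0035],y1+np.pi,2)
im=snap('scene','sc2',(150,110,330,240),4.4)
for cam in('scene','top'):
  if cam=='top': robot.snapshot('top')
  for n in('keeper_tab','keeper_nose','blank_a_center'): print(cam,n,[(d['centre'].round(3) if hasattr(d['centre'],'round') else d['centre'],d['score']) for d in robot.spot_point(n,cam)])
E
```

```text
t 5.55 F [ 0.7 -0.7  0.4] pos [0.5947 0.1765 0.2547] rpy [-3.140e+00 -1.000e-03  1.401e+00] w 0.037 ff 0.0
T [[-0.02, 0.01, 0.65], [-0.02, 0.01, 0.65]] W [-0.01, -0.0, 0.01] max 0.65 TCP [0.5949 0.1747 0.2025]
scene keeper_tab [([0.5559, 0.0716, 0.0793], 0.8), ([0.6012, 0.1991, 0.0061], 0.66)]
scene keeper_nose [([0.5478, 0.0361, 0.1538], 0.79), ([0.3821, 0.476, -0.0001], 0.38), ([0.7809, 0.0986, 0.0009], 0.25)]
scene blank_a_center [([0.4316, 0.2907, 0.0054], 0.63)]
top keeper_tab [([0.553, 0.0753, 0.0811], 0.75), ([0.3783, 0.4792, 0.0002], 0.54)]
top keeper_nose [([0.5473, 0.033, 0.1558], 0.59)]
top blank_a_center [([0.4316, 0.2905, 0.0091], 0.96)]
```

View pics/sc2.png

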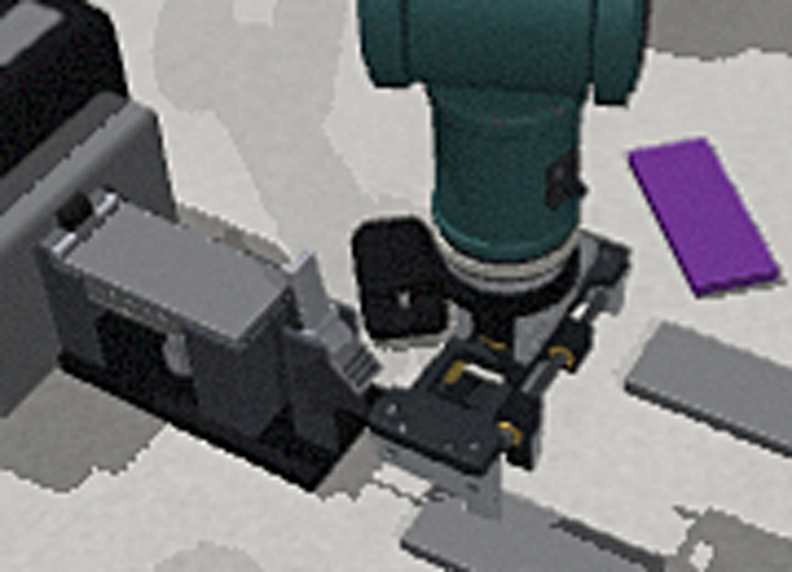

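The keeper is open: the nose stands upright at (305,285), the tab is down at (350,370), and the gripper is above the first blank. I'll finish opening, descend and grasp, and measure the uncovered pile from the top camera.

Call:
play_rows(translation=[[-0.02, 0.01, 0], [-0.02, 0.01, 0], [0, 0, 0], [0, 0, 0], [0, 0, 0], [0, 0, 0], [0, 0, 0], [0, 0, 0]], twist=[[0, 0, 0], [0, 0, 0], [0, 0, 0], [0, 0, 0], [0, 0, 0], [0, 0, 0], [0, 0, 0], [0, 0, 0]], gripper=[1, 1, 1, 1, 1, 1, 1, 1])

```text
time: 6.75
tool_pos: [0.595, 0.1725, 0.2566]
ee_rot: [-3.142, -0.0, 1.398]
wrist_force: [0.2, -1.2, 0.8]
width: 0.0939
finger_force: 0.0
```

```bash
python3 - <<'E'
from h import *
st()
p1=np.array([.5992,.1993]);y1=-1.743;g=p1+.025*np.array([np.cos(y1),np.sin(y1)])
plan([*g,.0035],y1+np.pi,3)
im=robot.snapshot('top');cv2.imwrite('pics/raw_t.png',im[:,:,::-1])
p0=[.529,-.0687,-1.772]
p=refine(im,p0,.104,sides='lrb',rng=.005,it=6,hi=.75)
p=refine(im,p0,.104,sides='rb',rng=.005,it=6,hi=.75)
p=refine(im,p0,.104,sides='lb',rng=.005,it=6,hi=.75)
o=cv2.resize(im[176:250,286:400],None,fx=7,fy=7,interpolation=cv2.INTER_NEAREST)
def poly(w,z,col):
    uv=(proj(np.c_[w,np.full(len(w),z)],'top')-[286,176]+.5)*7
    cv2.polylines(o,[uv.astype(np.int32)],True,col,1)
c,s=np.cos(p0[2]),np.sin(p0[2]);R=np.array([[c,-s],[s,c]]);q=np.array([[-75,-32],[75,-32],[75,32],[-75,32]])/1000
poly(q@R.T+p0[:2],.104,(255,0,0));
q=np.array([[-76.5,-33.5],[76.5,-33.5],[76.5,33.5],[-76.5,33.5]])/1000
poly(q@R.T+p0[:2],.101,(0,255,0))
q=np.array([[64.5,-30],[64.5,-12],[64.5,12],[64.5,30]])/1000
poly(q@R.T+p0[:2],.109,(255,255,0))
cv2.imwrite('pics/ov.png',o[:,:,::-1])
E
```

```text
t 6.75 F [ 0.2 -1.2  0.8] pos [0.595  0.1725 0.2566] rpy [-3.142 -0.     1.398] w 0.0939 ff 0.0
T [[0.02, -0.0, 0.45], [0.02, -0.0, 0.45], [0.02, -0.0, 0.45]] W [-0.0, -0.0, -0.0] max 0.45 TCP [0.5949 0.1747 0.2025]
[ 0.5291 -0.0685 -1.7767] {'l': (15, -2.77, 1.82), 'r': (30, -0.32, 0.45), 'b': (30, -0.01, 0.43)}
[ 0.5289 -0.0685 -1.7707] {'r': (30, -0.01, 0.37), 'b': (30, 0.0, 0.49)}
[ 0.5304 -0.0687 -1.8021] {'l': (15, 0.06, 1.24), 'b': (30, -0.06, 0.57)}
```

View pics/ov.png

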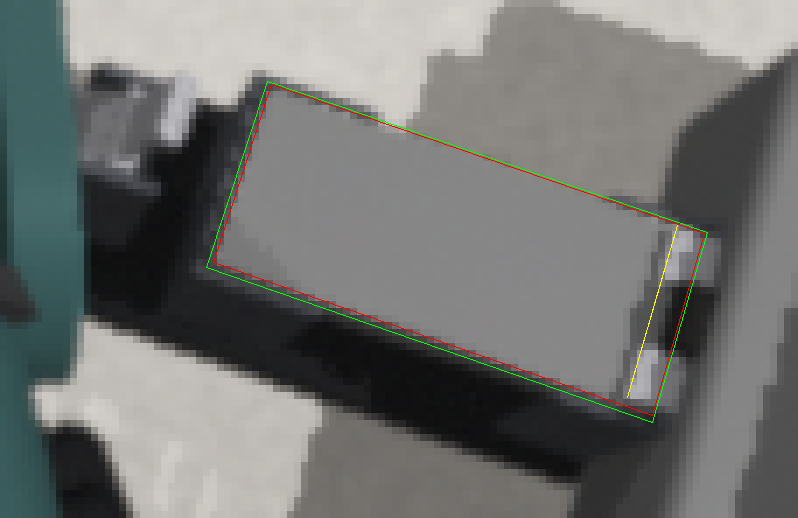

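The overlay fits: the red outline sits on the pile, the green on the well walls, and the yellow line on the lips' free edges at about (672,228) and (630,396). I'll grasp the first blank.

Call:
play_rows(translation=[[0.02, 0, 0.45], [0.02, 0, 0.45], [0.02, 0, 0.45], [0, 0, 0], [0, 0, 0], [0, 0, 0], [0, 0, 0], [0, 0, 0]], twist=[[0, 0, 0], [0, 0, 0], [0, 0, 0], [0, 0, 0], [0, 0, 0], [0, 0, 0], [0, 0, 0], [0, 0, 0]], gripper=[1, 1, 1, -1, -1, -1, -1, -1])

```text
time: 7.6
tool_pos: [0.5957, 0.1748, 0.2035]
ee_rot: [3.14, -0.0, 1.398]
wrist_force: [-0.2, 0.1, 0.7]
width: 0.0633
finger_force: 30.0
```

```bash
python3 - <<'E'
from h import *
st();im=robot.snapshot('top')
refine(im,[.5992,.1993,-1.743],.012,sides='flrb',rng=.007,it=6)
refine(im,[.5992,.1993,-1.743],.012,sides='b',rng=.009,it=6)
E
```

```text
t 7.6 F [-0.2  0.1  0.7] pos [0.5957 0.1748 0.2035] rpy [ 3.14  -0.     1.398] w 0.0633 ff 30.0
[ 0.5941  0.1973 -1.7318] {'f': (21, -0.66, 2.32), 'l': (17, 0.24, 4.06), 'r': (11, 0.24, 3.78), 'b': (30, -0.34, 1.04)}Traceback (most recent call last):
  File "<stdin>", line 4, in <module>
  File "h.py", line 43, in refine
    r=least_squares(lambda x:(A@x-B)*1000,[0,0,0],loss='soft_l1',f_scale=.5)
    return func(*args, **kwargs)
    vector_fun = VectorFunction(
        fun_wrapped,
    ...<6 lines>...
        workers=workers
    )
    self._update_fun()
    ~~~~~~~~~~~~~~~~^^
    self.f = self.fun_wrapped(xp_copy(self.x))
             ~~~~~~~~~~~~~~~~^^^^^^^^^^^^^^^^^
    return np.atleast_1d(self.fun(x))
                         ~~~~~~~~^^^
    return self.f(x, *self.args, **self.kwargs)
           ~~~~~~^^^^^^^^^^^^^^^^^^^^^^^^^^^^^^
  File "h.py", line 43, in <lambda>
    r=least_squares(lambda x:(A@x-B)*1000,[0,0,0],loss='soft_l1',f_scale=.5)
                              ~^~
ValueError: matmul: Input operand 1 has a mismatch in its core dimension 0, with gufunc signature (n?,k),(k,m?)->(n?,m?) (size 3 is different from 0)
```

Holding the blank: the width is 63.3 mm and the grip 30 N. Next I'll plan the lift, the carry over the keeper and the approach with the rear tilted up.

```bash
cat >> h.py <<'E'
def planf(mx,mz,tilt,n,my=0.,off=(-.050,0,.2035),start=None,yaw=None):
    """put blank's front-bottom edge middle at mag (mx,my,mz), tilted"""
    o=robot.get_obs();R=Ro.from_euler('xyz',o['ee_rot']);p=np.array(o['tool_pos'])
    if start is not None: p,R=start
    T=Ro.from_euler('xyz',[np.pi,0,YAW if yaw is None else yaw])*Ro.from_rotvec([0,tilt,0]);t=magp(mx,my,mz)-T.apply(off)
    tw=(R.inv()*T).as_rotvec();step=(t-p)/n;tr=[];r=R
    for k in range(n):
        tr.append((r.inv().apply(step)/.04).round(2).tolist());r=r*Ro.from_rotvec(tw/n)
    print('T',tr,'W',(tw/n/.1).round(3).tolist(),'TCP',t.round(4)); return t,T
def where(off=(-.050,0,.2035)):
    o=robot.get_obs();R=Ro.from_euler('xyz',o['ee_rot']);w=np.array(o['tool_pos'])+R.apply(off)-MAG
    c,s=np.cos(PSI),np.sin(PSI);T=R.inv()*Ro.identity();z=R.apply([0,0,1]);f=[c*z[0]+s*z[1],z[2]]
    F=o['wrist_force']
    print('t',round(o['time'],2),'front mm',[round(1000*v,1) for v in(c*w[0]+s*w[1],-s*w[0]+c*w[1],w[2])],'tilt',round(float(-np.arctan2(f[0],-f[1])),3),'yawerr',round(float((o['ee_rot'][2]-YAW+np.pi)%(2*np.pi)-np.pi),3),'F feed,y,z',[round(float(v),1) for v in(c*F[0]+s*F[1],-s*F[0]+c*F[1],F[2])],'w',round(o['width'],4),'ff',round(o['finger_force'],1))
E
sed -i 's/^MAG=.*/MAG=np.array([.529,-.0686,.104]);PSI=-1.772/' h.py
python3 - <<'E'
from h import *
where()
o=robot.get_obs();p=o['tool_pos']
s=plan([p[0],p[1],p[2]+.195-.199],1.398,5)
s=planf(.058,.06,.0,6+2,start=(s[0]*1,s[1])) if 0 else s
s=planf(.058,.095,.045,7,start=s)
s=planf(.058,.008,.09,4,start=s)
E
```

```text
t 7.65 front mm [np.float64(-201.9), np.float64(18.3), np.float64(-104.1)] tilt 0.001 yawerr 0.028 F feed,y,z [-0.2, -0.2, 2.0] w 0.0636 ff 30.0
T [[0.0, 0.0, -0.97], [0.0, 0.0, -0.97], [0.0, 0.0, -0.97], [0.0, 0.0, -0.97], [0.0, 0.0, -0.97]] W [0.0, -0.0, -0.0] max 0.97 TCP [0.5956 0.1748 0.3985]
T [[-0.96, -0.09, -0.02], [-0.96, -0.08, -0.03], [-0.96, -0.08, -0.03], [-0.96, -0.08, -0.04], [-0.96, -0.07, -0.05], [-0.96, -0.07, -0.05], [-0.96, -0.06, -0.06]] W [-0.001, 0.064, 0.041] TCP [ 0.5256 -0.0855  0.4045]
T [[-0.08, 0.0, 0.53], [-0.09, -0.0, 0.53], [-0.09, 0.0, 0.53], [-0.1, 0.0, 0.53]] W [0.0, 0.112, 0.0] TCP [ 0.5237 -0.0946  0.3192]
```

Call:
play_rows(translation=[[0, 0, -0.6], [0, 0, -0.97], [0, 0, -0.97], [0, 0, -0.97], [0, 0, -0.97], [0, 0, -0.4], [-0.7, -0.06, -0.02], [-0.96, -0.08, -0.03]], twist=[[0, 0, 0], [0, 0, 0], [0, 0, 0], [0, 0, 0], [0, 0, 0], [0, 0, 0], [0, 0.06, 0.04], [0, 0.06, 0.04]], gripper=[-1, -1, -1, -1, -1, -1, -1, -1])

```text
time: 8.45
tool_pos: [0.5781, 0.111, 0.4001]
ee_rot: [3.141, -0.013, 1.393]
wrist_force: [0.1, -1.1, -1.6]
width: 0.0633
finger_force: 30.0
```

Call:
play_rows(translation=[[-0.96, -0.08, -0.03], [-0.96, -0.08, -0.04], [-0.96, -0.07, -0.05], [-0.96, -0.07, -0.05], [-0.96, -0.06, -0.06], [-0.26, -0.02, 0], [-0.1, 0, 0.4], [-0.1, 0, 0.53]], twist=[[0, 0.06, 0.04], [0, 0.06, 0.04], [0, 0.06, 0.04], [0, 0.07, 0.04], [0, 0.07, 0.05], [0, 0, 0], [0, 0.11, 0], [0, 0.11, 0]], gripper=[-1, -1, -1, -1, -1, -1, -1, -1])

```text
time: 9.25
tool_pos: [0.5241, -0.0919, 0.367]
ee_rot: [3.139, -0.067, 1.368]
wrist_force: [-0.2, 0.4, -1.3]
width: 0.0634
finger_force: 30.0
```

```bash
python3 - <<'E'
from h import *
where();planf(.058,.008,.09,3)
E
```

```text
t 9.25 front mm [np.float64(60.2), np.float64(0.3), np.float64(56.6)] tilt 0.067 yawerr -0.001 F feed,y,z [-0.4, -0.3, -1.3] w 0.0634 ff 30.0
T [[-0.05, 0.0, 0.4], [-0.05, 0.0, 0.4], [-0.05, 0.0, 0.4]] W [0.008, 0.077, -0.004] TCP [ 0.5237 -0.0946  0.3192]
```

Call:
play_rows(translation=[[-0.05, 0, 0.4], [-0.05, 0, 0.4], [-0.05, 0, 0.4], [0, 0, 0]], twist=[[0, 0.08, 0], [0, 0.08, 0], [0, 0.08, 0], [0, 0, 0]], gripper=[-1, -1, -1, -1])

```text
time: 9.65
tool_pos: [0.5227, -0.0934, 0.3147]
ee_rot: [-3.134, -0.091, 1.369]
wrist_force: [-0.3, 0.9, -2.2]
width: 0.0629
finger_force: 30.0
```

```bash
python3 - <<'E'
from h import *
where();planf(.058,.0,.09,1)
im=robot.snapshot('scene');x0,y0,x1,y1=150,130,250,205
o=cv2.resize(im[y0:y1,x0:x1],None,fx=8,fy=8,interpolation=cv2.INTER_NEAREST)
def seg(a,b,col):
    uv=(proj(np.array([magp(*np.array(a)/1000),magp(*np.array(b)/1000)]),'scene')-[x0,y0]+.5)*8
    cv2.line(o,*[tuple(int(v) for v in u) for u in uv],col,1)
# expected blank top rect (tilted .088) red, walls' inner top green
f=np.array([58,0,8.]);t=.09
def B(l,y,h): return [58-l*np.cos(t)+h*np.sin(t),y,8+l*np.sin(t)+h*np.cos(t)]
q=[B(0,-32,12),B(150,-32,12),B(150,32,12),B(0,32,12)]
for a,b in zip(q,q[1:]+q[:1]): seg(a,b,(255,0,0))
q=[(-76.5,-33.5,-3),(76.5,-33.5,-3),(76.5,33.5,-3),(-76.5,33.5,-3)]
for a,b in zip(q,q[1:]+q[:1]): seg(a,b,(0,255,0))
cv2.imwrite('pics/sc3.png',o[:,:,::-1])
E
```

```text
t 9.65 front mm [np.float64(56.8), np.float64(-2.7), np.float64(3.5)] tilt 0.091 yawerr -0.001 F feed,y,z [-0.9, -0.5, -2.2] w 0.0629 ff 30.0
T [[-0.03, 0.03, 0.09]] W [-0.071, -0.01, -0.01] TCP [ 0.5237 -0.0946  0.3112]
```

View pics/sc3.png

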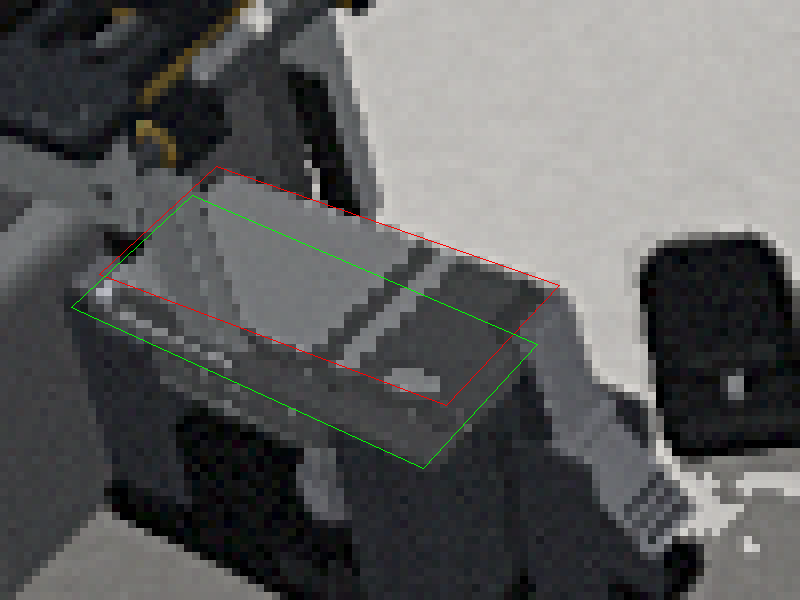

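The red outline (expected blank) matches the held blank's top, with its rear corners at about (560,287) and (447,405). The green outline marks the walls. I'll make a small correction and then touch down.

Call:
play_rows(translation=[[0, 0, 0], [0, 0, 0]], twist=[[0, 0, 0], [0, 0, 0]], gripper=[-1, -1])

```text
time: 9.9
tool_pos: [0.5238, -0.0939, 0.3192]
ee_rot: [3.14, -0.09, 1.369]
wrist_force: [0.4, -0.7, -1.3]
width: 0.0635
finger_force: 30.0
```

```bash
python3 - <<'E'
from h import *
where();planf(.058,.0,.09,1)
E
```

```text
t 9.9 front mm [np.float64(57.3), np.float64(0.3), np.float64(8.0)] tilt 0.09 yawerr -0.0 F feed,y,z [0.6, 0.6, -1.3] w 0.0635 ff 30.0
T [[-0.04, 0.0, 0.2]] W [0.017, 0.001, -0.002] TCP [ 0.5237 -0.0946  0.3112]
```

Call:
play_rows(translation=[[-0.01, 0, 0.1], [-0.01, 0, 0.1], [-0.01, 0, 0.05], [-0.01, 0, 0.05]], twist=[[0, 0, 0], [0, 0, 0], [0, 0, 0], [0, 0, 0]], gripper=[-1, -1, -1, -1])

```text
time: 10.3
tool_pos: [0.5235, -0.0944, 0.3063]
ee_rot: [3.141, -0.091, 1.369]
wrist_force: [-1.0, 0.8, 5.4]
width: 0.0639
finger_force: 30.0
```

```bash
python3 - <<'E'
from h import *
where()
E
```

```text
t 10.3 front mm [np.float64(57.8), np.float64(-0.2), np.float64(-4.9)] tilt 0.091 yawerr -0.001 F feed,y,z [-0.6, -1.1, 5.4] w 0.0639 ff 30.0
```

Call:
play_rows(translation=[[-0.01, 0, 0.08], [-0.01, 0, 0.08], [0, 0, 0]], twist=[[0, 0, 0], [0, 0, 0], [0, 0, 0]], gripper=[-1, -1, -1])

```text
time: 10.6
tool_pos: [0.5235, -0.0947, 0.3014]
ee_rot: [3.14, -0.091, 1.369]
wrist_force: [-2.2, 1.7, 8.8]
width: 0.0639
finger_force: 30.0
```

```bash
python3 - <<'E'
from h import *
where()
print(robot.get_obs()['wrist_torque'].round(2))
im=robot.snapshot('scene')
E
```

```text
t 10.6 front mm [np.float64(58.0), np.float64(0.1), np.float64(-9.8)] tilt 0.091 yawerr -0.001 F feed,y,z [-1.2, -2.5, 8.8] w 0.0639 ff 30.0
[0.24 0.7  0.08]
```

Call:
play_rows(translation=[[-0.01, 0, 0.06], [-0.01, 0, 0.06], [0, 0, 0]], twist=[[0, 0, 0], [0, 0, 0], [0, 0, 0]], gripper=[-1, -1, -1])

```text
time: 10.95
tool_pos: [0.5235, -0.0951, 0.2982]
ee_rot: [3.139, -0.091, 1.369]
wrist_force: [-3.7, 1.5, 14.0]
width: 0.0631
finger_force: 30.0
```

```bash
python3 - <<'E'
from h import *
where()
o=robot.get_obs();print(o['wrist_torque'].round(2))
im=robot.snapshot('scene');p=robot.spot_point('pile_upper_center','scene');print(p[:2])
im=cv2.resize(im[120:215,140:260],None,fx=6,fy=6,interpolation=cv2.INTER_CUBIC);cv2.imwrite('pics/sc4.png',im[:,:,::-1])
E
```

```text
t 10.95 front mm [np.float64(58.4), np.float64(0.5), np.float64(-13.0)] tilt 0.091 yawerr -0.0 F feed,y,z [-0.8, -3.9, 14.0] w 0.0631 ff 30.0
[0.45 0.91 0.11]
[{'centre': [0.5295, -0.0647, 0.0878], 'score': 0.58}]
```

Call:
play_rows(translation=[[0, -0.02, 0], [0, -0.02, 0.03], [0, 0, 0.03], [0, 0, 0]], twist=[[0, 0, 0], [0, 0, 0], [0, 0, 0], [0, 0, 0]], gripper=[-1, -1, -1, -1])

```text
time: 11.45
tool_pos: [0.5226, -0.0949, 0.297]
ee_rot: [3.134, -0.09, 1.369]
wrist_force: [-2.3, 0.3, 14.5]
width: 0.0637
finger_force: 30.0
```

```bash
python3 - <<'E'
from h import *
where()
o=robot.get_obs();print(o['wrist_torque'].round(2),o['ee_rot'].round(4))
E
```

```text
t 11.45 front mm [np.float64(58.6), np.float64(0.5), np.float64(-14.1)] tilt 0.09 yawerr -0.0 F feed,y,z [0.2, -2.4, 14.5] w 0.0637 ff 30.0
[0.39 0.58 0.08] [ 3.1343 -0.0899  1.3694]
```

View pics/sc4.png

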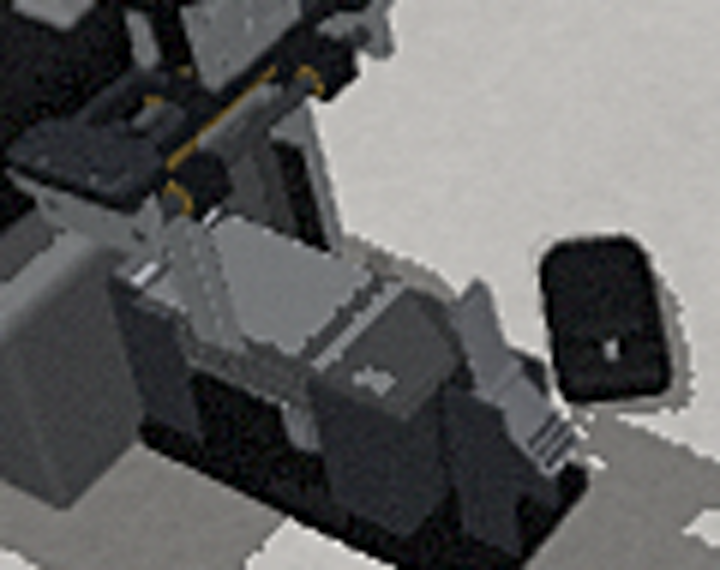

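The view shows the blank seated on the pile behind the lips, square in the well, with its rear on the rear wall. I'll slide it forward under the lips.

Call:
play_rows(translation=[[-0.08, 0, 0.02], [-0.08, 0, 0], [-0.08, 0, 0], [0, 0, 0]], twist=[[0, 0, 0], [0, 0, 0], [0, 0, 0], [0, 0, 0]], gripper=[-1, -1, -1, -1])

```text
time: 11.85
tool_pos: [0.5212, -0.1034, 0.2957]
ee_rot: [3.133, -0.093, 1.37]
wrist_force: [-0.1, 3.5, 15.5]
width: 0.0639
finger_force: 30.0
```

```bash
python3 - <<'E'
from h import *
where()
o=robot.get_obs();print(o['wrist_torque'].round(2),o['ee_rot'].round(4))
E
```

```text
t 11.85 front mm [np.float64(66.5), np.float64(1.1), np.float64(-15.6)] tilt 0.093 yawerr 0.0 F feed,y,z [-3.4, -0.8, 15.5] w 0.0639 ff 30.0
[0.88 0.21 0.15] [ 3.1329 -0.0934  1.37  ]
```

Call:
play_rows(translation=[[-0.08, 0, 0], [-0.08, 0, 0], [0, 0, 0]], twist=[[0, 0, 0], [0, 0, 0], [0, 0, 0]], gripper=[-1, -1, -1])

```text
time: 12.15
tool_pos: [0.5198, -0.1096, 0.2934]
ee_rot: [3.134, -0.093, 1.37]
wrist_force: [0.3, 3.1, 8.2]
width: 0.0636
finger_force: 30.0
```

```bash
python3 - <<'E'
from h import *
where()
o=robot.get_obs();print(o['wrist_torque'].round(2),o['ee_rot'].round(4))
E
```

```text
t 12.15 front mm [np.float64(72.9), np.float64(0.7), np.float64(-17.9)] tilt 0.093 yawerr 0.0 F feed,y,z [-3.1, -0.3, 8.2] w 0.0636 ff 30.0
[ 0.62 -0.43  0.1 ] [ 3.1342 -0.0932  1.37  ]
```

The force fell to the bare spring value, about 9.5 N, so the rear has dropped into the well and the blank lies flat. I'll nudge it forward, release and lift.

Call:
play_rows(translation=[[-0.05, 0, 0], [0, 0, 0], [0, 0, 0], [0, 0, 0], [0, 0, 0], [0, 0, 0], [0, 0, 0]], twist=[[0, 0, 0], [0, 0, 0], [0, 0, 0], [0, 0, 0], [0, 0, 0], [0, 0, 0], [0, 0, 0]], gripper=[-1, -1, 0.7, 0.7, 0.7, 0.7, 0.7])

```text
time: 12.85
tool_pos: [0.518, -0.1123, 0.2892]
ee_rot: [-3.14, -0.09, 1.368]
wrist_force: [-1.2, 0.8, 0.9]
width: 0.08
finger_force: 0.0
```

```bash
python3 - <<'E'
from h import *
where()
for n in('pile_upper_center','blank_a_center'):
  robot.snapshot('scene');print(n,robot.spot_point(n,'scene'))
E
```

```text
t 12.85 front mm [np.float64(76.5), np.float64(-2.5), np.float64(-22.0)] tilt 0.09 yawerr -0.001 F feed,y,z [-0.5, -1.3, 0.9] w 0.08 ff 0.0
pile_upper_center [{'centre': [0.5294, -0.0654, 0.0881], 'score': 0.44}]
blank_a_center [{'centre': [0.4336, 0.2894, 0.001], 'score': 0.9}, {'centre': [0.412, 0.0372, 0.0024], 'score': 0.44}]
```

```bash
python3 - <<'E'
from h import *
p1=np.array([.4324,.2938]);y1=-1.747;g=p1+.030*np.array([np.cos(y1),np.sin(y1)])
s=plan([.518,-.105,.19],YAW,3)
s=plan([*g,.15],y1+np.pi,11,start=s)
s=plan([*g,.05],y1+np.pi,3,start=s)
E
```

```text
T [[0.13, -0.01, -0.82], [0.11, -0.01, -0.82], [0.08, -0.01, -0.83]] W [-0.0, -0.3, -0.0] max 0.83 TCP [ 0.518 -0.105  0.389]
T [[0.78, -0.37, 0.09], [0.78, -0.37, 0.09], [0.78, -0.37, 0.09], [0.78, -0.36, 0.09], [0.78, -0.36, 0.09], [0.79, -0.36, 0.09], [0.79, -0.36, 0.09], [0.79, -0.36, 0.09], [0.79, -0.36, 0.09], [0.79, -0.35, 0.09], [0.79, -0.35, 0.09]] W [0.0, 0.0, -0.02] max 0.79 TCP [0.4271 0.2643 0.349 ]
T [[0.0, -0.0, 0.83], [0.0, -0.0, 0.83], [0.0, -0.0, 0.83]] W [0.0, 0.0, 0.0] max 0.83 TCP [0.4271 0.2643 0.249 ]
```

Call:
play_rows(translation=[[0.07, 0, -0.8], [0.13, 0, -0.84], [0.1, 0, -0.84], [0.78, -0.37, 0.05], [0.78, -0.37, 0.05], [0.78, -0.37, 0.05], [0.78, -0.36, 0.09], [0.78, -0.36, 0.09]], twist=[[0, 0, 0], [0, -0.45, 0], [0, -0.45, 0], [0, 0, -0.02], [0, 0, -0.02], [0, 0, -0.02], [0, 0, -0.02], [0, 0, -0.02]], gripper=[0.7, 1, 1, 1, 1, 1, 1, 1])

```text
time: 13.85
tool_pos: [0.4774, 0.0609, 0.3764]
ee_rot: [-3.142, -0.0, 1.379]
wrist_force: [1.0, 0.1, 0.4]
width: 0.0942
finger_force: 0.0
```

Call:
play_rows(translation=[[0.79, -0.36, 0.1], [0.79, -0.36, 0.1], [0.79, -0.36, 0.1], [0.79, -0.36, 0.1], [0.79, -0.35, 0.1], [0.79, -0.35, 0.1], [0, 0, 0.83], [0, 0, 0.83]], twist=[[0, 0, -0.02], [0, 0, -0.02], [0, 0, -0.02], [0, 0, -0.02], [0, 0, -0.02], [0, 0, -0.02], [0, 0, 0], [0, 0, 0]], gripper=[1, 1, 1, 1, 1, 1, 1, 1])

```text
time: 14.65
tool_pos: [0.4289, 0.2633, 0.2864]
ee_rot: [3.139, -0.002, 1.393]
wrist_force: [0.2, 0.2, -0.2]
width: 0.094
finger_force: 0.0
```

```bash
python3 - <<'E'
from h import *
st()
p1=np.array([.4324,.2938]);y1=-1.747;g=p1+.030*np.array([np.cos(y1),np.sin(y1)])
plan([*g,.0015],y1+np.pi,4)
im=robot.snapshot('top')
for z in(.104,):
  for s in('rb','lrb','b'):
    try: refine(im,[.529,-.0686,-1.772],z,sides=s,rng=.005,it=6,hi=.75)
    except Exception as e: print(s,'none')
print(robot.spot_point('blank_a_center','top'),robot.spot_point('pile_upper_center','top'))
# brightness profile along well axis from x=-100 to 80
X=np.arange(-100,82,4);uv=proj(np.array([magp(x/1000,.018,0) for x in X]),'top')
print(list(zip(X.tolist(),map_coordinates(im.mean(2),[uv[:,1],uv[:,0]],order=1).round().astype(int).tolist())))
E
```

```text
t 14.65 F [ 0.2  0.2 -0.2] pos [0.4289 0.2633 0.2864] rpy [ 3.139e+00 -2.000e-03  1.393e+00] w 0.094 ff 0.0
T [[0.0, -0.01, 0.54], [0.0, -0.01, 0.54], [0.0, -0.01, 0.54], [0.0, -0.01, 0.54]] W [0.01, -0.01, -0.0] max 0.54 TCP [0.4271 0.2643 0.2005]
[ 0.5294 -0.07   -1.7692] {'r': (30, -0.0, 0.39), 'b': (30, -0.01, 0.32)}
[ 0.5295 -0.0701 -1.7783] {'l': (14, -2.06, 1.35), 'r': (30, -0.28, 0.54), 'b': (30, 0.01, 0.37)}
b none
[{'centre': [0.4323, 0.2914, 0.0083], 'score': 0.65}] [{'centre': [0.5302, -0.0705, 0.1009], 'score': 0.56}, {'centre': [0.5312, -0.0701, 0.081], 'score': 0.51}]
[(-100, 160), (-96, 94), (-92, 75), (-88, 69), (-84, 47), (-80, 58), (-76, 55), (-72, 109), (-68, 120), (-64, 120), (-60, 120), (-56, 120), (-52, 120), (-48, 120), (-44, 120), (-40, 120), (-36, 120), (-32, 121), (-28, 120), (-24, 120), (-20, 120), (-16, 120), (-12, 121), (-8, 121), (-4, 120), (0, 121), (4, 121), (8, 120), (12, 121), (16, 121), (20, 121), (24, 121), (28, 121), (32, 121), (36, 120), (40, 121), (44, 121), (48, 121), (52, 121), (56, 121), (60, 106), (64, 101), (68, 156), (72, 108), (76, 97), (80, 90)]
```

The first blank lies in the well: its top rectangle fits at lip level, 1.3 mm forward of where the pile top was. Grasping the second.

Call:
play_rows(translation=[[0, -0.01, 0.54], [0, -0.01, 0.54], [0, -0.01, 0.54], [0, -0.01, 0.5], [0, 0, 0], [0, 0, 0], [0, 0, 0], [0, 0, 0]], twist=[[0, 0, 0], [0, 0, 0], [0, 0, 0], [0, 0, 0], [0, 0, 0], [0, 0, 0], [0, 0, 0], [0, 0, 0]], gripper=[1, 1, 1, 1, -1, -1, -1, -1])

```text
time: 15.6
tool_pos: [0.4281, 0.2625, 0.203]
ee_rot: [3.14, -0.002, 1.391]
wrist_force: [-1.0, -0.3, -0.5]
width: 0.0652
finger_force: 0.2
```

Call:
play_rows(translation=[[0, 0, 0], [0, 0, 0]], twist=[[0, 0, 0], [0, 0, 0]], gripper=[-1, -1])

```text
time: 15.8
tool_pos: [0.428, 0.2625, 0.2029]
ee_rot: [3.14, -0.002, 1.391]
wrist_force: [-0.4, -1.1, 6.0]
width: 0.0634
finger_force: 30.0
```

```bash
python3 - <<'E'
from h import *
st();o=robot.get_obs();p=o['tool_pos'];off=(-.045,0,p[2]);print(off)
s=plan([p[0],p[1],.195],1.393,5)
s=planf(.057,.095,.045,11,my=.0008,off=off,start=s)
s=planf(.057,.008,.09,4,my=.0008,off=off,start=s)
E
```

```text
t 15.8 F [-0.4 -1.1  6. ] pos [0.428  0.2625 0.2029] rpy [ 3.140e+00 -2.000e-03  1.391e+00] w 0.0634 ff 30.0
(-0.045, 0, np.float64(0.20288227109597332))
T [[0.0, 0.0, -0.96], [0.0, 0.0, -0.96], [0.0, 0.0, -0.96], [0.0, 0.0, -0.96], [0.0, 0.0, -0.96]] W [0.0, -0.0, -0.0] max 0.96 TCP [0.428  0.2625 0.394 ]
T [[-0.75, 0.36, -0.02], [-0.75, 0.36, -0.03], [-0.75, 0.36, -0.03], [-0.75, 0.36, -0.03], [-0.74, 0.37, -0.03], [-0.74, 0.37, -0.04], [-0.74, 0.37, -0.04], [-0.74, 0.37, -0.04], [-0.74, 0.37, -0.05], [-0.74, 0.37, -0.05], [-0.74, 0.38, -0.05]] W [-0.0, 0.041, 0.021] TCP [ 0.5256 -0.0895  0.4037]
T [[-0.08, 0.0, 0.53], [-0.09, 0.0, 0.53], [-0.09, 0.0, 0.53], [-0.1, 0.0, 0.53]] W [0.0, 0.112, 0.0] TCP [ 0.5237 -0.0986  0.3181]
```

Call:
play_rows(translation=[[0, 0, -0.6], [0, 0, -0.96], [0, 0, -0.96], [0, 0, -0.96], [0, 0, -0.96], [0, 0, -0.4], [-0.7, 0.34, -0.02], [-0.75, 0.36, -0.03]], twist=[[0, 0, 0], [0, 0, 0], [0, 0, 0], [0, 0, 0], [0, 0, 0], [0, 0, 0], [0, 0.04, 0.02], [0, 0.04, 0.02]], gripper=[-1, -1, -1, -1, -1, -1, -1, -1])

```text
time: 16.6
tool_pos: [0.4445, 0.2, 0.3972]
ee_rot: [3.141, -0.009, 1.389]
wrist_force: [1.0, 0.2, -1.6]
width: 0.0635
finger_force: 30.0
```

Call:
play_rows(translation=[[-0.75, 0.36, -0.03], [-0.75, 0.36, -0.03], [-0.74, 0.37, -0.03], [-0.74, 0.37, -0.04], [-0.74, 0.37, -0.04], [-0.74, 0.37, -0.04], [-0.74, 0.37, -0.05], [-0.74, 0.37, -0.05]], twist=[[0, 0.04, 0.02], [0, 0.04, 0.02], [0, 0.04, 0.02], [0, 0.04, 0.02], [0, 0.04, 0.02], [0, 0.04, 0.02], [0, 0.04, 0.02], [0, 0.04, 0.02]], gripper=[-1, -1, -1, -1, -1, -1, -1, -1])

```text
time: 17.4
tool_pos: [0.515, -0.0571, 0.4031]
ee_rot: [-3.139, -0.04, 1.371]
wrist_force: [1.1, 0.0, -1.3]
width: 0.0639
finger_force: 30.0
```

Call:
play_rows(translation=[[-0.74, 0.38, -0.05], [-0.08, 0, 0.1], [-0.1, 0, 0.4], [-0.1, 0, 0.53], [0, 0, 0]], twist=[[0, 0.05, 0.03], [0, 0.1, 0], [0, 0.11, 0], [0, 0.11, 0], [0, 0, 0]], gripper=[-1, -1, -1, -1, -1])

```text
time: 17.9
tool_pos: [0.5211, -0.096, 0.3587]
ee_rot: [-3.132, -0.078, 1.367]
wrist_force: [0.0, -0.0, -1.8]
width: 0.0635
finger_force: 30.0
```

```bash
python3 - <<'E'
from h import *
off=(-.044,0,.203);where(off);planf(.0575,.008,.09,4,my=.0008,off=off)
E
```

```text
t 17.9 front mm [np.float64(56.4), np.float64(-4.3), np.float64(48.9)] tilt 0.078 yawerr -0.003 F feed,y,z [0.0, 0.0, -1.8] w 0.0635 ff 30.0
T [[-0.04, 0.02, 0.25], [-0.04, 0.02, 0.25], [-0.04, 0.02, 0.25], [-0.04, 0.02, 0.25]] W [-0.023, 0.03, -0.007] TCP [ 0.5234 -0.1     0.3181]
```

Call:
play_rows(translation=[[-0.04, 0, 0.25], [-0.04, 0, 0.25], [-0.04, 0, 0.25], [-0.04, 0, 0.25], [0, 0, 0], [0, 0, 0], [0, 0, 0]], twist=[[0, 0.03, 0], [0, 0.03, 0], [0, 0.03, 0], [0, 0.03, 0], [0, 0, 0], [0, 0, 0], [0, 0, 0]], gripper=[-1, -1, -1, -1, -1, -1, -1])

```text
time: 18.6
tool_pos: [0.5217, -0.0994, 0.3229]
ee_rot: [-3.142, -0.089, 1.368]
wrist_force: [-0.0, 0.1, -1.7]
width: 0.0633
finger_force: 30.0
```

```bash
python3 - <<'E'
from h import *
off=(-.044,0,.203);where(off);planf(.0575,.001,.09,2,my=.0008,off=off)
E
```

```text
t 18.6 front mm [np.float64(57.5), np.float64(-1.1), np.float64(12.8)] tilt 0.089 yawerr -0.002 F feed,y,z [-0.1, -0.1, -1.7] w 0.0633 ff 30.0
T [[-0.02, 0.02, 0.15], [-0.02, 0.02, 0.15]] W [0.0, 0.005, -0.009] TCP [ 0.5234 -0.1     0.3111]
```

Call:
play_rows(translation=[[-0.02, 0.02, 0.15], [-0.02, 0.02, 0.15], [-0.01, 0.01, 0.1], [-0.01, 0, 0.1], [0, 0, 0]], twist=[[0, 0, 0], [0, 0, -0.02], [0, 0, 0], [0, 0, 0], [0, 0, 0]], gripper=[-1, -1, -1, -1, -1])

```text
time: 19.1
tool_pos: [0.5235, -0.1003, 0.3034]
ee_rot: [3.141, -0.089, 1.37]
wrist_force: [-0.9, 0.8, 7.3]
width: 0.0636
finger_force: 30.0
```

```bash
python3 - <<'E'
from h import *
off=(-.044,0,.203);where(off)
E
```

```text
t 19.1 front mm [np.float64(57.8), np.float64(1.0), np.float64(-6.7)] tilt 0.089 yawerr 0.001 F feed,y,z [-0.6, -1.1, 7.3] w 0.0636 ff 30.0
```

Call:
play_rows(translation=[[-0.01, 0, 0.08], [-0.01, 0, 0.08], [0, 0, 0]], twist=[[0, 0, 0], [0, 0, 0], [0, 0, 0]], gripper=[-1, -1, -1])

```text
time: 19.4
tool_pos: [0.5235, -0.1006, 0.2989]
ee_rot: [3.14, -0.089, 1.371]
wrist_force: [-3.6, 0.3, 12.8]
width: 0.0637
finger_force: 30.0
```

```bash
python3 - <<'E'
from h import *
off=(-.044,0,.203);where(off)
E
```

```text
t 19.4 front mm [np.float64(58.1), np.float64(1.3), np.float64(-11.2)] tilt 0.089 yawerr 0.001 F feed,y,z [0.5, -3.6, 12.8] w 0.0637 ff 30.0
```

Call:
play_rows(translation=[[-0.01, -0.02, 0.05], [-0.01, -0.01, 0.05], [0, 0, 0]], twist=[[0, 0, 0], [0, 0, 0], [0, 0, 0]], gripper=[-1, -1, -1])

```text
time: 19.7
tool_pos: [0.5227, -0.1008, 0.2964]
ee_rot: [3.136, -0.09, 1.371]
wrist_force: [-2.8, 0.6, 14.6]
width: 0.0639
finger_force: 30.0
```

```bash
python3 - <<'E'
from h import *
off=(-.044,0,.203);where(off)
E
```

```text
t 19.7 front mm [np.float64(58.5), np.float64(1.4), np.float64(-13.8)] tilt 0.09 yawerr 0.001 F feed,y,z [-0.0, -2.9, 14.6] w 0.0639 ff 30.0
```

Call:
play_rows(translation=[[0, 0, 0.04], [-0.06, 0, 0.02], [-0.08, 0, 0], [-0.08, 0, 0], [0, 0, 0]], twist=[[0, 0, 0], [0, 0, 0], [0, 0, 0], [0, 0, 0], [0, 0, 0]], gripper=[-1, -1, -1, -1, -1])

```text
time: 20.2
tool_pos: [0.5212, -0.1081, 0.2935]
ee_rot: [3.136, -0.094, 1.371]
wrist_force: [-2.5, 5.9, 15.5]
width: 0.0634
finger_force: 30.0
```

```bash
python3 - <<'E'
from h import *
off=(-.044,0,.203);where(off);print(robot.get_obs()['wrist_torque'].round(2))
E
```

```text
t 20.2 front mm [np.float64(65.0), np.float64(1.4), np.float64(-16.7)] tilt 0.094 yawerr 0.002 F feed,y,z [-5.3, -3.6, 15.5] w 0.0634 ff 30.0
[1.27 0.52 0.16]
```

Call:
play_rows(translation=[[-0.08, 0, 0.01], [0, 0, 0]], twist=[[0, 0, 0], [0, 0, 0]], gripper=[-1, -1])

```text
time: 20.4
tool_pos: [0.5206, -0.1111, 0.2928]
ee_rot: [3.136, -0.094, 1.371]
wrist_force: [-1.4, 5.0, 15.7]
width: 0.0634
finger_force: 30.0
```

```bash
python3 - <<'E'
from h import *
off=(-.044,0,.203);where(off);print(robot.get_obs()['wrist_torque'].round(2))
E
```

```text
t 20.4 front mm [np.float64(68.1), np.float64(1.5), np.float64(-17.4)] tilt 0.094 yawerr 0.002 F feed,y,z [-4.6, -2.4, 15.7] w 0.0634 ff 30.0
[1.33 0.53 0.11]
```

Call:
play_rows(translation=[[-0.08, 0, 0], [-0.06, 0, 0], [0, 0, 0]], twist=[[0, 0, 0], [0, 0, 0], [0, 0, 0]], gripper=[-1, -1, -1])

```text
time: 20.7
tool_pos: [0.5195, -0.1169, 0.291]
ee_rot: [3.136, -0.093, 1.371]
wrist_force: [-0.7, 4.0, 10.4]
width: 0.0637
finger_force: 30.0
```

```bash
python3 - <<'E'
from h import *
off=(-.044,0,.203);where(off);print(robot.get_obs()['wrist_torque'].round(2))
E
```

```text
t 20.7 front mm [np.float64(74.2), np.float64(1.5), np.float64(-19.2)] tilt 0.093 yawerr 0.002 F feed,y,z [-3.8, -1.5, 10.4] w 0.0637 ff 30.0
[0.93 0.06 0.12]
```

Call:
play_rows(translation=[[-0.05, 0, 0], [0, 0, 0]], twist=[[0, 0, 0], [0, 0, 0]], gripper=[-1, -1])

```text
time: 20.9
tool_pos: [0.5194, -0.1177, 0.2909]
ee_rot: [3.136, -0.097, 1.372]
wrist_force: [-0.1, 8.3, 10.7]
width: 0.0633
finger_force: 30.0
```

```bash
python3 - <<'E'
from h import *
off=(-.044,0,.203);where(off);print(robot.get_obs()['wrist_torque'].round(2))
E
```

```text
t 20.9 front mm [np.float64(74.2), np.float64(1.5), np.float64(-19.4)] tilt 0.097 yawerr 0.002 F feed,y,z [-8.1, -1.8, 10.7] w 0.0633 ff 30.0
[ 1.71 -0.12  0.1 ]
```

The feed force rises against the front wall, so the blank is fully home and flat. I'll ease back, release and lift.

Call:
play_rows(translation=[[0.04, 0, 0], [0, 0, 0], [0, 0, 0], [0, 0, 0], [0, 0, 0], [0, 0, 0], [0.07, 0, -0.8]], twist=[[0, 0, 0], [0, 0, 0], [0, 0, 0], [0, 0, 0], [0, 0, 0], [0, 0, 0], [0, 0, 0]], gripper=[-1, 0.7, 0.7, 0.7, 0.7, 0.7, 0.7])

```text
time: 21.6
tool_pos: [0.5171, -0.1179, 0.3144]
ee_rot: [-3.129, -0.091, 1.368]
wrist_force: [-0.8, -1.0, -0.5]
width: 0.0801
finger_force: 0.0
```

```bash
python3 - <<'E'
from h import *
st()
s=plan([.518,-.115,.20],YAW,2)
t=magp(-.15,0,.10);s=plan(t,YAW,8,start=s);print(t)
s=plan(magp(-.15,0,.035),YAW,2,start=s)
E
```

```text
t 21.6 F [-0.8 -1.  -0.5] pos [ 0.5171 -0.1179  0.3144] rpy [-3.129 -0.091  1.368] w 0.0801 ff 0.0
T [[0.13, -0.01, -1.05], [0.09, -0.0, -1.06]] W [-0.06, -0.45, -0.0] max 1.06 TCP [ 0.518 -0.115  0.399]
T [[0.62, 0.0, -0.01], [0.62, 0.0, -0.01], [0.62, 0.0, -0.01], [0.62, 0.0, -0.01], [0.62, 0.0, -0.01], [0.62, 0.0, -0.01], [0.62, 0.0, -0.01], [0.62, 0.0, -0.01]] W [0.0, 0.0, 0.0] max 0.62 TCP [0.559  0.0784 0.403 ]
[0.55897733 0.07837401 0.204     ]
T [[0.0, -0.0, 0.81], [0.0, -0.0, 0.81]] W [0.0, 0.0, 0.0] max 0.81 TCP [0.559  0.0784 0.338 ]
```

Call:
play_rows(translation=[[0.12, 0, -0.95], [0.1, 0, -0.95], [0, 0, -0.2], [0.62, 0, 0], [0.62, 0, 0], [0.62, 0, 0], [0.62, 0, 0], [0.62, 0, 0]], twist=[[0, -0.45, 0], [0, -0.45, 0], [0, 0, 0], [0, 0, 0], [0, 0, 0], [0, 0, 0], [0, 0, 0], [0, 0, 0]], gripper=[1, 1, -1, -1, -1, -1, -1, -1])

```text
time: 22.4
tool_pos: [0.5441, 0.0077, 0.4023]
ee_rot: [-3.138, 0.001, 1.369]
wrist_force: [-0.1, -0.3, -0.0]
width: 0.0494
finger_force: 0.0
```

Call:
play_rows(translation=[[0.62, 0, 0], [0.62, 0, 0], [0.62, 0, 0], [0, 0, 0], [0, 0, 0], [0, 0, 0], [0, 0, 0]], twist=[[0, 0, 0], [0, 0, 0], [0, 0, 0], [0, 0, 0], [0, 0, 0], [0, 0, 0], [0, 0, 0]], gripper=[-1, -1, -1, -1, -1, -1, -1])

```text
time: 23.1
tool_pos: [0.5588, 0.0789, 0.4035]
ee_rot: [-3.14, 0.001, 1.368]
wrist_force: [-0.3, -0.7, -0.2]
width: 0.0003
finger_force: 0.0
```

```bash
python3 - <<'E'
from h import *
st()
s=plan(magp(-.146,0,.035),YAW,2)
s=plan(magp(-.098,0,.035),YAW,4,start=s)
s=plan(magp(-.088,0,.012),YAW,3,start=s)
im=robot.snapshot('scene');print(robot.spot_point('pile_upper_center','scene')[:1],robot.spot_point('keeper_nose','scene')[:1],robot.spot_point('blank_a_center','scene')[:2])
im=robot.snapshot('top')
for sd in('rb','lrb'): refine(im,[.529,-.0686,-1.772],.104,sides=sd,rng=.005,it=6,hi=.75)
E
```

```text
t 23.1 F [-0.3 -0.7 -0.2] pos [0.5588 0.0789 0.4035] rpy [-3.140e+00  1.000e-03  1.368e+00] w 0.0003 ff 0.0
T [[-0.05, 0.0, 0.82], [-0.06, 0.0, 0.82]] W [-0.01, 0.01, -0.01] max 0.82 TCP [0.5582 0.0745 0.338 ]
T [[-0.3, 0.0, 0.0], [-0.3, 0.0, 0.0], [-0.3, 0.0, 0.0], [-0.3, 0.0, 0.0]] W [0.0, 0.0, 0.0] max 0.3 TCP [0.5486 0.0274 0.338 ]
T [[-0.08, 0.0, 0.19], [-0.08, 0.0, 0.19], [-0.08, 0.0, 0.19]] W [0.0, 0.0, 0.0] max 0.19 TCP [0.5466 0.0176 0.315 ]
[{'centre': [0.5253, -0.0656, 0.075], 'score': 0.57}] [{'centre': [0.5463, 0.0349, 0.1525], 'score': 0.63}] [{'centre': [0.5272, -0.0734, 0.0999], 'score': 0.59}]
[ 0.5302 -0.0702 -1.769 ] {'r': (16, -0.02, 0.34), 'b': (30, -0.01, 0.35)}
[ 0.5305 -0.0703 -1.7729] {'l': (11, -1.42, 1.06), 'r': (16, -0.33, 0.39), 'b': (30, -0.0, 0.32)}
```

Both blanks are home: the top rectangle is still at lip level and the old pile is 24 mm lower. Now I'll shut the keeper.

Call:
play_rows(translation=[[-0.05, 0, 0.82], [-0.06, 0, 0.82], [-0.2, 0, 0], [-0.25, 0, 0], [-0.25, 0, 0], [-0.25, 0, 0], [-0.25, 0, 0]], twist=[[0, 0, 0], [0, 0, 0], [0, 0, 0], [0, 0, 0], [0, 0, 0], [0, 0, 0], [0, 0, 0]], gripper=[-1, -1, -1, -1, -1, -1, -1])

```text
time: 24.05
tool_pos: [0.5485, 0.0278, 0.3401]
ee_rot: [3.139, -0.001, 1.37]
wrist_force: [1.4, 1.3, 1.4]
width: 0.0004
finger_force: 1.0
```

Call:
play_rows(translation=[[-0.06, 0, 0.13], [-0.06, 0, 0.13], [-0.06, 0, 0.13], [-0.06, 0, 0.1]], twist=[[0, 0, 0], [0, 0, 0], [0, 0, 0], [0, 0, 0]], gripper=[-1, -1, -1, -1])

```text
time: 24.45
tool_pos: [0.5465, 0.019, 0.318]
ee_rot: [-3.141, 0.001, 1.37]
wrist_force: [0.8, 0.5, 2.0]
width: 0.0003
finger_force: 1.0
```

```bash
python3 - <<'E'
from h import *
where((0,0,.199))
E
```

```text
t 24.45 front mm [np.float64(-89.2), np.float64(-0.5), np.float64(15.0)] tilt -0.001 yawerr 0.0 F feed,y,z [-0.6, 0.7, 2.0] w 0.0003 ff 1.0
```

Contact is at about 2 N, with the tip 6 mm above the shut level. I'll press the rest by feel.

Call:
play_rows(translation=[[-0.05, 0, 0.06], [0, 0, 0.06], [0, 0, 0.03], [0, 0, 0.03]], twist=[[0, 0, 0], [0, 0, 0], [0, 0, 0], [0, 0, 0]], gripper=[-1, -1, -1, -1])

```text
time: 24.85
tool_pos: [0.5458, 0.017, 0.3119]
ee_rot: [-3.14, 0.002, 1.37]
wrist_force: [-2.7, -1.0, 7.6]
width: -0.0001
finger_force: 4.0
```

```bash
python3 - <<'E'
from h import *
where((0,0,.199))
E
```

```text
t 24.85 front mm [np.float64(-86.8), np.float64(-1.0), np.float64(8.9)] tilt -0.002 yawerr 0.0 F feed,y,z [1.5, -2.4, 7.6] w -0.0001 ff 4.0
```

Call:
play_rows(translation=[[0, 0, 0.03], [0, 0, 0], [0, 0, -0.6], [0, 0, -0.9], [0.3, 0, -0.9], [0.9, 0, -0.3], [0.9, 0, 0], [0.9, 0, 0]], twist=[[0, 0, 0], [0, 0, 0], [0, 0, 0], [0, 0, 0], [0, 0, 0], [0, 0, 0], [0, 0, 0], [0, 0, 0]], gripper=[-1, -1, -1, -1, -1, -1, -1, -1])

```text
time: 25.65
tool_pos: [0.5703, 0.1359, 0.4186]
ee_rot: [3.141, 0.001, 1.369]
wrist_force: [-0.4, -0.6, -0.4]
width: 0.0007
finger_force: 0.0
```

Call:
play_rows(translation=[[0.9, 0, 0], [0.9, 0, 0], [0.5, 0, 0], [0, 0, 0], [0, 0, 0]], twist=[[0, 0, 0], [0, 0, 0], [0, 0, 0], [0, 0, 0], [0, 0, 0]], gripper=[-1, -1, -1, -1, -1])

```text
time: 26.15
tool_pos: [0.5885, 0.2245, 0.4175]
ee_rot: [-3.14, 0.002, 1.37]
wrist_force: [0.9, -0.1, 0.0]
width: 0.0004
finger_force: 0.0
```

```bash
python3 - <<'E'
from h import *
st()
for cam in('scene','top'):
  im=robot.snapshot(cam)
  for n in('keeper_nose','keeper_tab','pile_upper_center','blank_a_center'): print(cam,n,[(np.round(d['centre'],3).tolist(),round(d['score'],2)) for d in robot.spot_point(n,cam)[:2]])
refine(im,[.529,-.0686,-1.772],.104,sides='rb',rng=.005,it=6,hi=.75,skip=lambda q:q[0]<-.07 and abs(q[1])<.02)
print('shut nose',magp(-.0705,0,.006),'tab',magp(-.1463,0,.030))
E
```

```text
t 26.15 F [ 0.9 -0.1  0. ] pos [0.5885 0.2245 0.4175] rpy [-3.14e+00  2.00e-03  1.37e+00] w 0.0004 ff 0.0
scene keeper_nose [([0.541, 0.003, 0.109], 0.7)]
scene keeper_tab [([0.557, 0.076, 0.129], 0.71)]
scene pile_upper_center [([0.525, -0.066, 0.079], 0.53)]
scene blank_a_center [([0.53, -0.074, 0.096], 0.7), ([0.782, 0.102, 0.001], 0.3)]
top keeper_nose [([0.538, -0.002, 0.111], 0.83)]
top keeper_tab [([0.556, 0.079, 0.131], 0.72)]
top pile_upper_center [([0.529, -0.072, 0.072], 0.58)]
top blank_a_center [([0.528, -0.07, 0.097], 0.95), ([0.578, 0.463, 0.001], 0.52)]
[ 0.53   -0.0702 -1.771 ] {'r': (30, 0.02, 0.31), 'b': (8, 0.01, 0.37)}
shut nose [5.43089345e-01 4.77784816e-04 1.10000000e-01] tab [0.55823789 0.07474865 0.134     ]
```

The keeper's nose and tab are back at their shut positions and the pile is full. Handing in.

```bash
python3 -c "
from bench import robot
print(robot.close_job())"
```

```text
the job is handed in; nothing more can be done
None
```

The job is handed in at about 26 s: by my last measurements both grey blanks lie flat under the lips, the keeper is shut over the full pile, and the arm is clear. The judge's verdict was not shown.

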